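# Lid the paste pot and run the drying shelf out over it

## Robot

A 6-joint arm with a two-finger parallel gripper is mounted at the origin on the work surface. World frame = base frame: x ahead of the robot, y to its left, z up, the work surface at z = 0. Lengths are in mm, angles in degrees, forces in N, time in s.
With the tool pointing down it reaches from about 350 to 850 mm from the base axis. Payload 8.1 kg.
Tool frame: the origin (TCP) lies at the very end of the fingers, on their centre line; the grasp point (between the pads) lies grip_depth behind it (grip_depth is the distance from the TCP to the grasp point, in mm); z points along the fingers, y is the direction in which the jaws open and shut (so a half turn about z gives the same grasp; the last joint's range is limited). The gripper opens to 85 mm and grips with 20 to 120 N. Pads are 22 mm wide; open, the fingers measure 114 mm over their backs; the gripper's body (76 mm by 85 mm) begins 54 mm behind the grasp point. The pads swing forward as they close: fully open they stand 13 mm farther back than shut.
Start: joints at [-71.872, 7.471, 85.268, -0, 87.261, -4.893], TCP at [234.665, -552.211, 203.892] pointing down, gripper open.
Joint ranges: [-169.43, 169.43], [-51.17, 129.36], [1.28, 143.12], [-76.62, 256.62], [0, 156.53], [-152.29, 152.29]. Speed limits (degrees/s): [136.94, 136.94, 159.86, 180, 180, 180].

## Interface

Orientations are given as [roll, pitch, yaw] about the fixed x, y, z axes, in that order (R = Rz(yaw) Ry(pitch) Rx(roll)).
In Python, from bench import * gives the robot as it stands.
- The arm moves only by the tool step_arm, never from a script. Its argument "plan" is a list of rows, each an object of numbers: "grip": the finger opening in cm, from 0 to 8.54; "tx", "ty", "tz": the shift along the tool's x, y, z in cm; "ax", "ay", "az": the turn, a rotation vector about the tool's x, y, z in degrees. In form: [{"grip": .., "tx": .., "ty": .., "tz": .., "ax": .., "ay": .., "az": ..}, ...]. A call has 1 to 8 rows; each row shifts and turns the commanded pose from where the row before left it, along the tool's axes as they then stand; what a row does not reach is not made up. A row lasts 1/12 s, in which the tool goes at most 41.7 mm and 7.16 degrees, less where a joint would pass 70% of its speed; a pose out of reach is approached as far as the arm can. A call with a gripper value outside its range is refused whole. The fingers move at their own pace and stop on an object; "newtons" is the grip in N (left out, the last holds). Time passes only in rows, so rows that do not move let the fingers close. It gives the time, the measured TCP pose, the force and the opening at its end, in the units of the state.
- sense(): the state, without advancing time (a new reading comes with each control period).
- snapshot(name): name is "side" or "top"; returns the picture (420x560x3 uint8, red, green, blue); there is no depth.
- camera_model(name): a dict with "intrinsics" (3x3 intrinsics, pixels), "pose" (4x4, takes a point from camera to world coordinates). Camera axes: x right, y down, z forward; pixel columns grow to the right and rows downward; lengths in mm; the calibration is good to about 2 mm. A picture is of the moment at which its call begins. camera_model takes no time and is no camera call.
- hand_in(): hands the job in, once; it reports no verdict.
The state is a dict: "time": time; "joint_pos": joint angles; "qd": joint speeds; "joint_efforts": joint torques, N m; "tool_pos": TCP position; "tcp_rot": TCP orientation; "ft_force": force on the tool from outside, world axes, zero at the start; "wrist_torque": the same for the moment, N m; "finger_gap": finger opening in mm.
Only numpy, scipy, OpenCV 4.12 (cv2) and the standard library are available. Lean on these libraries where they do the work, as an engineer would, in place of code of your own. Each camera call takes 0.05 s, during which the arm holds its last target.

## Task

Put the wooden lid on the paste pot so that it sits fully seated and level, and let go of it. Then slide the drying board straight out along its stand, over the pot and without lifting it off the stand, until its outer edge is in line with the pointer of the gauge post. At that overhang the board would tip by itself, so finish while still holding it there, pressed flat on its stand, for a helper to clamp; leave the pot where it stands and all the other things on the table alone.

Things in the scene. Friction and masses are not known exactly. Their poses are not given: they have to be found in the camera images.
- stand: fixed dark wooden stand under the drying board: flat top 130 mm wide (x), 280 mm long (y), 110 mm above the table. Origin: on the table, straight under the middle of the top's outer edge. y points outward (the way the board is to slide), z up; the top spans y -280 to 0 mm, x -65 to 65 mm. It is turned by up to 0.25 rad; y points roughly to the robot's left
- board_cleat (a point): centre of the dark wooden cleat, the grip on top of the drying board: 24 mm thick (y), 70 mm long (x), 34 mm high, its foot on the board's top face 17 mm under this point (139 mm above the table). It is 250 mm behind the board's outer edge and 70 mm from its inner end. Axes: the board's, y outward
- board_edge (a point): middle of the outer end face of the drying board, half-way up its 12 mm thickness (a 12 mm high, 14 mm wide lip runs along this end on top of the board). Axes: those of the board, y outward
- board_mid (a point): centre of the drying board's plywood, half-way up its 12 mm thickness (116 mm above the table on the stand); axes of the board: y outward, z up
- mark (a point): tip of the pointer of the gauge post, 118 mm above the table; the board's outer edge is to have the same y as this point. Fixed post: bright metal upright 16 mm square, 145 mm high, on the far side of the board's path; the pointer, 6 mm thick (y), points to -x and ends 17 mm short of the board's side. Axes: the stand's. It is 188 to 210 mm out from the stand's edge
- pot_rim (a point): centre of the mouth of the open white ceramic paste pot, in the plane of its rim, 55 mm above the table. Round and loose, 84 mm across outside, 74 mm inside, 0.4 kg; stands in front of the stand's outer end, where the board will pass over it; z up
- lid_knob (a point): centre of the round upright knob, 26 mm across and 28 mm high, of the loose wooden lid (0.07 to 0.12 kg): disc 92 mm across, 5 mm thick; under it a plug 65 mm across, 8 mm deep goes into the pot's mouth. The disc's top face is 14 mm, its underside 19 mm under this point. At first the lid lies on its plug on the table, this point 27 mm up; seated, it is 19 mm above the rim. z up
- pot: the paste pot (see pot_rim): origin at the centre of its underside, on the table
- lid: the lid (see lid_knob): origin at the centre of its plug's underside, 27 mm under the knob's centre
- board: the loose drying board, plain plywood, 320 mm long (y, outward), 110 mm wide (x), 12 mm thick, 0.29 to 0.47 kg with cleat and lip. Origin: centre of its underside. It lies on the stand's top, at first with its outer edge 20 to 45 mm past the stand's edge and a skew of up to 0.05 rad; it balances on the stand's edge at an overhang of about 165 mm
- gauge: the gauge post (see mark): origin under the centre of its foot, on the table; the pointer's tip is at x -37 mm, y 0, z 118 mm
- mug_mid (a point): centre of a clear plastic mug, 72 mm across, 80 mm high; leave alone
- trays_mid (a point): centre of a stack of five small black trays, about 90 mm square over all, 90 mm high; leave alone
- tape_mid (a point): centre of a clear tape roll lying flat, 90 mm across, 24 mm high; leave alone
- stapler_mid (a point): centre of a stapler, 120 mm long (y), 34 mm wide, 46 mm high, on the robot's side of the stand; leave alone
- gluestick_mid (a point): centre of an upright glue stick, 31 mm across, 80 mm high, between the pot and the robot; leave alone
Mind the look-alikes: they are no part of the job. Of the things that look like the lid, the middle-sized one is meant.

How it is judged:
By the outcome, as a careful person would: the job done as asked, in the order asked, and still so for the second after the job is handed in, while the arm keeps its last pose, push and grip.
It also fails if it takes over 51 s, if anything falls off the work surface, if the arm or the gripper's body presses on something with over 40 N, if the wrist force passes 120 N, or if a joint passes its speed limit or range.

## Working session

There is one attempt and no reset: what is moved stays moved. The work goes in short steps, Python scripts to look and compute and a tool call to move; the robot and the scene stay as the last step left them, time stands still between calls to the robot, and variables do not carry over. Pictures are saved under pics/ and viewed, and the job is handed in when it is done.

Besides the shell and the picture viewer there is one more tool, called after ">>>" as name([rows], argument=value, ...), one row to a line, values as JSON. step_arm: Moves the arm, as the interface text tells. Its arguments: {"type":"object","properties":{"plan":{"type":"array","items":{"type":"object","properties":{"grip":{"type":"number"},"tx":{"type":"number"},"ty":{"type":"number"},"tz":{"type":"number"},"ax":{"type":"number"},"ay":{"type":"number"},"az":{"type":"number"}}}},"newtons":{"type":"number"}},"required":["plan"]}

```bash
ls; mkdir -p pics; python3 - <<'E'
from bench import *
import cv2
for n in ["side","top"]:
    im=snapshot(n); cv2.imwrite(f"pics/{n}0.png",im[:,:,::-1])
    c=camera_model(n); print(n,c["intrinsics"],c["pose"])
print(sense())
E
```

```text
pics
side [[421.35690377   0.         278.75895636]
 [  0.         421.35690377 218.67123174]
 [  0.           0.           1.        ]] [[-7.71556765e-01 -4.01081951e-01  4.93794923e-01  1.15215257e+01]
 [-6.36024867e-01  5.02368543e-01 -5.85745863e-01  6.34868185e+02]
 [-1.31349426e-02 -7.66002033e-01 -6.42703943e-01  7.44421738e+02]
 [ 0.00000000e+00  0.00000000e+00  0.00000000e+00  1.00000000e+00]]
top [[445.48274551   0.         282.03393633]
 [  0.         445.48274551 221.00008718]
 [  0.           0.           1.        ]] [[ 1.68217236e-02 -9.98312577e-01  5.55790180e-02  4.58684987e+02]
 [-9.99858083e-01 -1.68467551e-02  1.81510273e-05  4.55259159e+01]
 [ 9.18205707e-04 -5.55714358e-02 -9.98454292e-01  1.03496466e+03]
 [ 0.00000000e+00  0.00000000e+00  0.00000000e+00  1.00000000e+00]]
{'time': 0.1, 'joint_pos': array([-7.18714444e+01,  7.51190791e+00,  8.53247062e+01,  1.85945698e-03,
        8.72630225e+01, -4.89351068e+00]), 'qd': array([ 0.02072212, -0.08262262, -0.1477623 , -0.00206946,  0.10602684,
        0.06105608]), 'joint_efforts': array([ 1.15459112e-03, -5.70948958e+01, -5.01944876e+01, -5.32289766e-05,
        8.04552867e-03, -4.31722515e-05]), 'tool_pos': array([ 234.50331545, -551.66310001,  202.92167021]), 'tcp_rot': array([-1.79900885e+02, -1.03498146e-02,  2.30219670e+01]), 'ft_force': array([-0.17541387, -0.54804149,  0.08063528]), 'wrist_torque': array([-0.02372819, -0.00062785,  0.00950018]), 'finger_gap': 85.37735354101734}
```

View pics/side0.png

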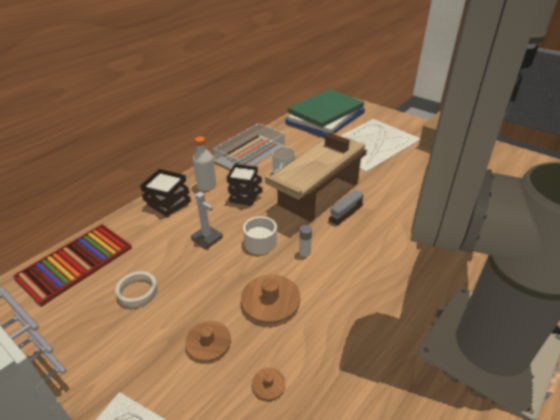

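View pics/top0.png

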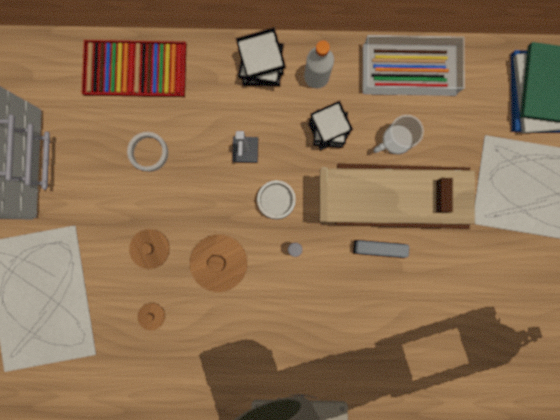

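The lid-like things in the top picture are a large one (218,262), a middle one (150,249) and a small one (151,316). By description I want the middle one, which should be about 92 mm across. I'll check it in crops.

```bash
cat > h.py <<'E'
import numpy as np, cv2
from bench import *
def ray(n,u,v):
    c=camera_model(n);K=c["intrinsics"];P=c["pose"]
    d=P[:3,:3]@np.linalg.solve(K,np.array([u,v,1.]));return P[:3,3],d
def onplane(n,u,v,z):
    o,d=ray(n,u,v);return o+d*(z-o[2])/d[2]
def proj(n,p):
    c=camera_model(n);K=c["intrinsics"];P=c["pose"]
    q=K@(P[:3,:3].T@(np.asarray(p,float)-P[:3,3]));return q[:2]/q[2]
def tri(a,b):
    # a=(u,v) top, b=(u,v) side
    A=[];B=[]
    for n,(u,v) in (("top",a),("side",b)):
        o,d=ray(n,u,v);d=d/np.linalg.norm(d);M=np.eye(3)-np.outer(d,d);A.append(M);B.append(M@o)
    x=np.linalg.lstsq(np.vstack(A),np.hstack(B),rcond=None)[0]
    return x,[float(np.linalg.norm(M@x-b)) for M,b in zip(A,B)]
def crop(src,u0,v0,u1,v1,s,out):
    im=cv2.imread(src)[v0:v1,u0:u1];cv2.imwrite(out,cv2.resize(im,None,fx=s,fy=s,interpolation=cv2.INTER_CUBIC))
E
python3 - <<'E'
from h import *
crop("pics/top0.png",110,210,260,340,5,"pics/c1.png")
crop("pics/top0.png",220,120,330,230,5,"pics/c2.png")
crop("pics/top0.png",310,150,490,240,4,"pics/c3.png")
crop("pics/side0.png",160,180,320,280,5,"pics/c4.png")
crop("pics/side0.png",180,280,310,400,5,"pics/c5.png")
crop("pics/side0.png",255,125,375,225,6,"pics/c6.png")
E
```

```text
(no output)
```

View pics/c1.png

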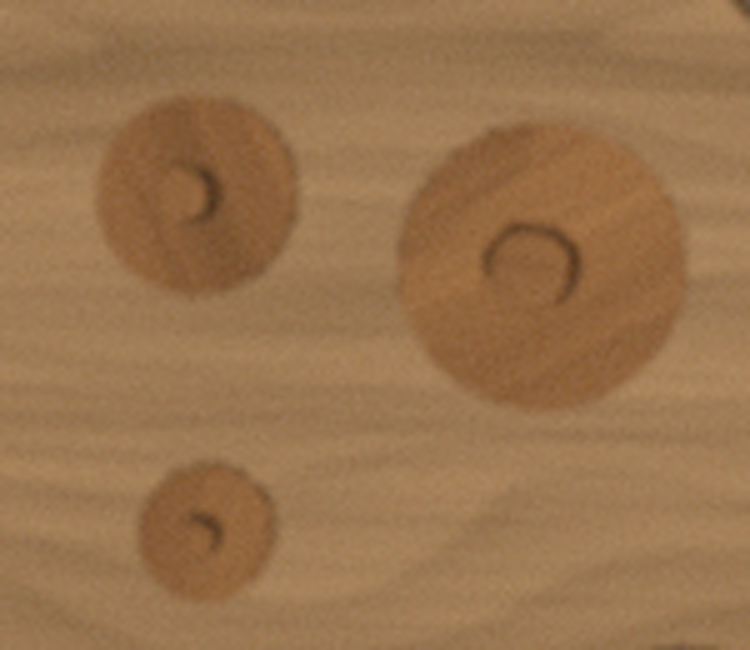

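View pics/c2.png

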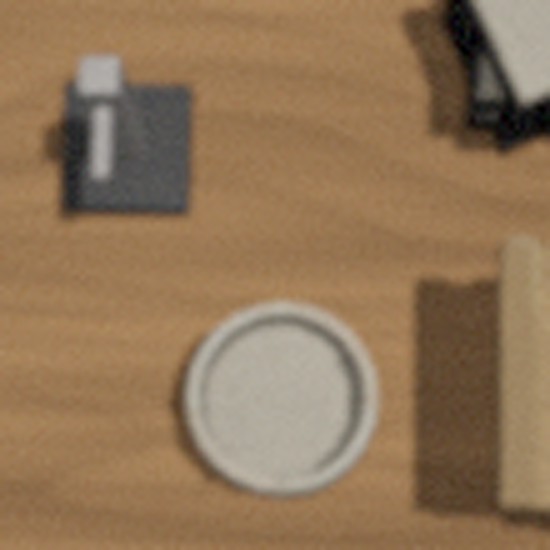

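View pics/c3.png

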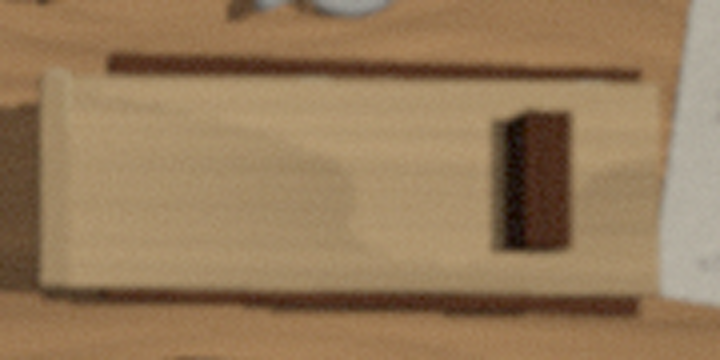

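View pics/c4.png

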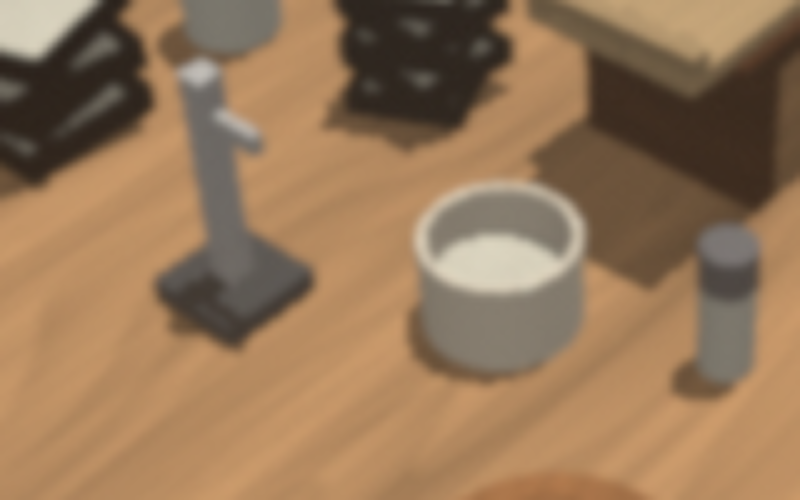

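View pics/c5.png

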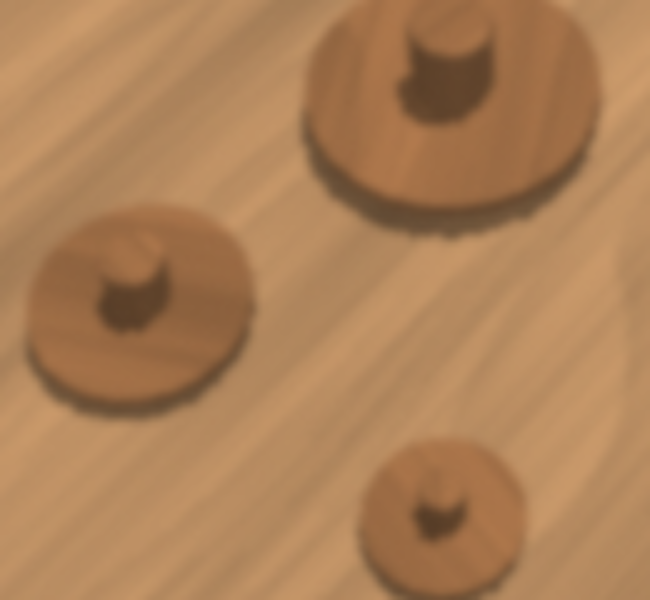

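View pics/c6.png

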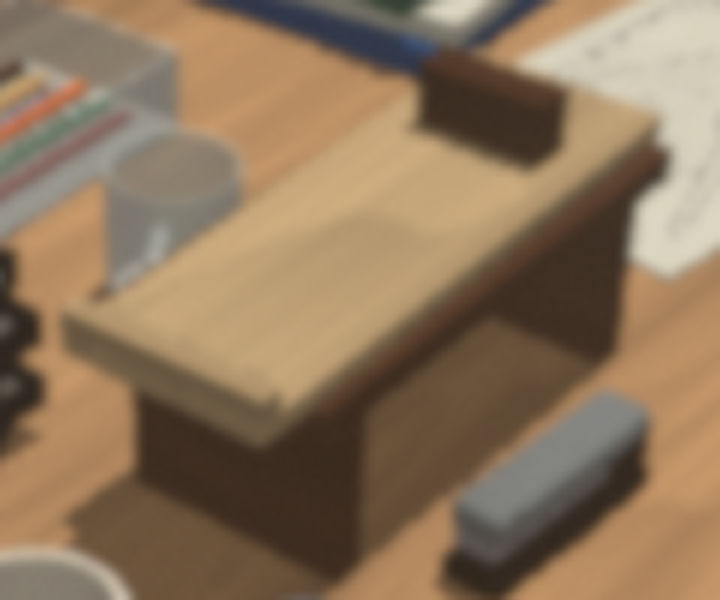

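Crop check: the middle lid at top (149,249) is about 40 px across and the pot is at (276,200). The gauge post is at (240,135) with its pointer tip near (240,155), and the cleat is at (445,195). Next I'll measure them by mask and ellipse.

```bash
cat > m1.py <<'E'
from h import *
def ell(src,n,box,fn,z,name):
    im=cv2.imread(src);hsv=cv2.cvtColor(im,cv2.COLOR_BGR2HSV)
    u0,v0,u1,v1=box;im2=cv2.GaussianBlur(im,(3,3),0)[v0:v1,u0:u1].astype(int);h=hsv[v0:v1,u0:u1].astype(int)
    m=fn(im2,h).astype(np.uint8)*255
    m=cv2.morphologyEx(m,cv2.MORPH_OPEN,np.ones((3,3)))
    cs,_=cv2.findContours(m,cv2.RETR_EXTERNAL,cv2.CHAIN_APPROX_NONE)
    c=max(cs,key=cv2.contourArea);c=cv2.convexHull(c)
    e=cv2.fitEllipse(c);u,v=e[0][0]+u0,e[0][1]+v0
    P=onplane(n,u,v,z);print(name,n,"px",round(u,1),round(v,1),"ax",np.round(e[1],1),"mm",np.round(P,1),"w",np.round([np.linalg.norm(onplane(n,u+e[1][0]/2,v,z)-onplane(n,u-e[1][0]/2,v,z))],1))
    cv2.imwrite(f"pics/m_{name}_{n}.png",m);return P
if __name__=="__main__":
    rb=lambda i,h:(i[...,2]-i[...,0]*1.0)/(i[...,2]+1)>0.50
    for s,n,b in(("pics/top0.png","top",(122,222,178,276)),("pics/side0.png","side",(182,318,236,365))):
        im=cv2.imread(s);u0,v0,u1,v1=b;i=im[v0:v1,u0:u1].astype(float)
        r=(i[...,2]-i[...,0])/(i[...,2]+1);g=i[...,1]/(i[...,2]+1);print(n,np.round(np.percentile(r,[5,25,50,75,95]),2),np.round(np.percentile(g,[5,25,50,75,95]),2),np.round(r[::6,::6],2)[4],np.round(g[::6,::6],2)[4],sep="\n")
    for s,n,b in(("pics/top0.png","top",(245,172,308,232)),("pics/side0.png","side",(236,212,286,262))):
        ell(s,n,b,lambda i,h:h[...,1]<70,55,"pot")
E
python3 m1.py
```

```text
top
[0.45 0.46 0.48 0.57 0.61]
[0.66 0.69 0.75 0.77 0.78]
[0.46 0.46 0.64 0.57 0.58 0.62 0.55 0.55 0.45 0.45]
[0.78 0.76 0.68 0.68 0.69 0.7  0.68 0.69 0.78 0.79]
side
[0.47 0.47 0.54 0.56 0.56]
[0.68 0.68 0.69 0.75 0.76]
[0.47 0.56 0.55 0.56 0.55 0.55 0.56 0.55 0.51]
[0.76 0.69 0.68 0.68 0.7  0.69 0.69 0.69 0.72]
pot top px 275.8 199.2 ax [38.8 38.8] mm [561.1  60.   55. ] w [85.6]
pot side px 259.7 234.4 ax [36.2 39. ] mm [539.6  81.6  55. ] w [88.5]
```

```bash
cat > m2.py <<'E'
from h import *
from m1 import ell
f=lambda i,h:((i[...,1]/(i[...,2]+1.))<0.725)
L=ell("pics/top0.png","top",(122,222,178,276),f,13,"lid")
ell("pics/side0.png","side",(182,318,236,365),f,13,"lid")
print("lid proj side",proj("side",L), "knobtop proj",proj("side",L+[0,0,28]),proj("top",L+[0,0,28]))
P=ell("pics/top0.png","top",(245,172,308,232),lambda i,h:h[...,1]<70,55,"pot")
print("pot proj side",proj("side",P), onplane("side",259.9,228,55))
# board: corners at z=122 plane (deck) from c3, cleat
im=cv2.imread("pics/top0.png");g=cv2.cvtColor(im,cv2.COLOR_BGR2HSV)
# cleat dark mask
for s,n,b,z in(("pics/top0.png","top",(430,170,465,220),156),):
    i=cv2.imread(s)[b[1]:b[3],b[0]:b[2]];r=i[...,2];print(r[25,::2])
    # rows profile
    print(r[::2,20])
# board side edges: gradient rows along columns
I=cv2.GaussianBlur(im,(3,3),0).astype(int)
for u in range(330,470,12):
    print(u,"top",I[158:176,u,2],"bot",I[214:232,u,2])
E
python3 m2.py
```

```text
lid top px 149.0 248.5 ax [39.6 40. ] mm [447.4 349.1  13. ] w [90.7]
lid side px 207.6 340.7 ax [39.5 47. ] mm [442.5 352.6  13. ] w [79.8]
lid proj side [207.14147463 338.17549853] knobtop proj [205.41189168 329.92547961] [145.22214029 248.55974435]
pot top px 275.8 199.2 ax [38.8 38.8] mm [561.1  60.   55. ] w [85.6]
pot proj side [258.95907846 226.24105276] [554.88718146  63.56437801  55.        ]
[169 147  92  55  33  30  72  72  73  76  74 112 160 160 152 159 156 153]
[138 171 170 163 101  72  76  73  83  77  78  76  82  77  75  78  80  75
  80  76  78 111 161 166 162]
330 top [155 152 149 146 145 146 150 152 154 156 158 161 165 167 167 166 165 165] bot [172 169 169 170 171 170 161 137 106  86  85  98 119 136 144 147 149 152]
342 top [153 152 151 146 133 113  94  86  86  94 114 142 162 170 173 173 169 165] bot [170 169 168 168 168 167 159 139 110  87  81  94 118 138 146 149 151 154]
354 top [152 151 152 152 145 126 102  86  82  89 111 139 161 171 175 176 175 173] bot [169 168 167 166 166 165 158 140 116  95  87  97 121 142 150 152 152 154]
366 top [154 155 155 153 146 129 104  
[... 701 characters left out ...]
162 159 158 157 150 130 104  86  80  81  96 123 144 153 158]
426 top [158 161 162 161 160 159 153 137 112  91  90 111 141 162 169 170 170 170] bot [175 172 168 164 161 158 157 152 137 112  92  83  78  78  93 121 143 154]
438 top [155 155 156 159 161 162 159 144 119  95  87 105 138 161 169 170 170 170] bot [160 168 166 163 161 158 157 152 140 119  99  85  78  76  90 116 137 150]
450 top [153 153 155 158 160 162 162 154 134 107  93 105 135 159 169 171 171 168] bot [159 165 165 164 163 160 158 157 149 126  99  84  82  89 104 123 138 146]
462 top [155 156 157 157 156 156 156 150 133 108  92 100 127 152 166 170 170 170] bot [163 165 166 165 162 159 158 157 147 127 103  89  84  84  93 112 131 141]
```

```bash
python3 -c "
import bench;print([x for x in dir(bench) if x[0]!='_'],getattr(bench,'grip_depth',None))"
cat > m3.py <<'E'
from h import *
from scipy.ndimage import gaussian_filter
def cross(p,lvl,rising):
    for k in range(len(p)-1):
        a,b=p[k],p[k+1]
        if (rising and a<lvl<=b) or (not rising and a>lvl>=b): return k+(lvl-a)/(b-a)
    return None
def fit(pts,n,z,label,axis=1):
    W=np.array([onplane(n,u,v,z)[:2] for u,v in pts])
    vx,vy,x0,y0=cv2.fitLine(W.astype(np.float32),cv2.DIST_HUBER,0,0.01,0.01).ravel()
    if axis==1 and vy<0: vx,vy=-vx,-vy
    if axis==0 and vx<0: vx,vy=-vx,-vy
    r=(W-[x0,y0])@np.array([-vy,vx]);print(label,"pt",round(x0,1),round(y0,1),"dir",round(vx,4),round(vy,4),"ang",round(np.degrees(np.arctan2(vy,vx)),2),"rms",round(r.std(),2));return np.array([x0,y0]),np.array([vx,vy])
if __name__=="__main__":
    R=cv2.imread("pics/top0.png")[...,2].astype(float);R=gaussian_filter(R,.6)
    S=[];B=[];B2=[]
    for u in range(344,464,2):
        p=R[156:168+4,u]; k=np.argmin(p[:15]); 
        S.append((u,156+cross(p[:k+1],122,False))); q=R[156+k:176,u]; B.append((u,156+k+cross(q,128,True)))
        c=cross(R[214:228,u],125,False)
        if c: B2.append((u,214+c))
    s=fit(S,"top",110,"stand far edge")
    b=fit(B,"top",122,"board far edge"); b2=fit(B2,"top",122,"board near edge")
    print("stand dir from far edge; board width",abs((b[0]-b2[0])@np.array([-b[1][1],b[1][0]])))
    # outer lip edge
    E=[]
    for v in range(175,218,2):
        c=cross(R[v,308:332],(R[v,310:315].mean()+170)/2,True); E.append((308+c,v))
    e=fit(E,"top",128,"outer edge(z128)",0)
    I=[]
    for v in range(176,218,2):
        print(R[v,464:480].astype(int)) if v%20==0 else 0
    # mark
    print("mark",tri((240.3,155.8),(210.8,208.5)), onplane("top",240.3,155.8,121))
    # stand inner corner far
    print("stand inner far corner",onplane("top",469.5,167.5,110),tri((469.5,167.5),(366.5,150.5)))
    # cleat top corners (c3)
    cl=[(440.5,177.7),(452.5,177.7),(452.5,212.5),(440.5,212.5)]
    print("cleat top",np.mean([onplane("top",u,v,156) for u,v in cl],0))
    print("tape/knob etc")
E
python3 m3.py
```

```text
['PlanningError', 'camera_model', 'grip_depth', 'hand_in', 'sense', 'snapshot'] 18.700000000000003
stand far edge pt 632.4 -205.8 dir 0.0177 0.9998 ang 88.99 rms 0.3
board far edge pt 620.9 -202.2 dir -0.0036 1.0 ang 90.21 rms 0.25
board near edge pt 511.1 -212.6 dir -0.0035 1.0 ang 90.2 rms 0.35
stand dir from far edge; board width 109.885216
outer edge(z128) pt 559.3 -31.6 dir 0.9999 0.0135 ang 0.77 rms 2.16
[175 176 175 175 174 174 174 173 174 174 170 164 159 153 155 165]
[154 156 156 154 155 156 156 156 156 153 149 153 165 174 176 175]
mark (array([644.5522224 , 134.97560339, 116.83121293]), [0.4635011054453307, 0.4635011054446909]) [643.3540353  134.25757936 121.        ]
stand inner far corner [ 629.002886   -345.13214516  110.        ] (array([ 589.1333346 , -396.74828154,   52.35957895]), [57.34301527741153, 57.34301527741149])
cleat top [ 564.62912271 -279.7169863   156.        ]
tape/knob etc
```

Measured from the top view (mm):
- **Lid:** (447, 349).
- **Pot:** (561, 60).
- **Mark:** y about 134.5.
- **Stand direction:** 89.0°.
- **Board:** direction 90.2°, outer edge at y −31.6.
- **Cleat:** about (566, −281).

I'll start moving towards the lid with yaw 0.

>>> step_arm([
  {"tx":2.8,"ty":-2.5,"az":5.75,"grip":8.5},
  {"tx":2.8,"ty":-2.5,"az":5.75},
  {"tx":2.8,"ty":-2.5,"az":5.75},
  {"tx":2.8,"ty":-2.5,"az":5.75},
  {"tx":2.2,"ty":-3.4},
  {"tx":2.2,"ty":-3.4},
  {"tx":2.2,"ty":-3.4},
  {"tx":1.0,"ty":-3.9},
])

```text
invalid input
```

>>> step_arm([
  {"tx":0.5,"ty":-4.0},
  {"tx":0.5,"ty":-4.0},
  {"ty":-4.0},
  {"ty":-4.0},
  {"ty":-4.0},
  {"ty":-4.0},
  {"ty":-4.0},
  {"ty":-4.0},
])

```text
invalid input
```

>>> step_arm([
  {"grip":8.5,"tx":2.8,"ty":-2.5,"tz":0,"ax":0,"ay":0,"az":5.75},
  {"grip":8.5,"tx":2.8,"ty":-2.5,"tz":0,"ax":0,"ay":0,"az":5.75},
  {"grip":8.5,"tx":2.8,"ty":-2.5,"tz":0,"ax":0,"ay":0,"az":5.75},
  {"grip":8.5,"tx":2.8,"ty":-2.5,"tz":0,"ax":0,"ay":0,"az":5.75},
  {"grip":8.5,"tx":2.2,"ty":-3.4,"tz":0,"ax":0,"ay":0,"az":0},
  {"grip":8.5,"tx":2.2,"ty":-3.4,"tz":0,"ax":0,"ay":0,"az":0},
  {"grip":8.5,"tx":1.5,"ty":-3.8,"tz":0,"ax":0,"ay":0,"az":0},
  {"grip":8.5,"tx":1.0,"ty":-4.0,"tz":0,"ax":0,"ay":0,"az":0},
])

```text
time: 0.77
tool_pos: [387.5, -280.4, 203.4]
tcp_rot: [-180.0, 0.0, 0.0]
ft_force: [1.6, -0.3, 0.3]
finger_gap: 84.8
```

>>> step_arm([
  {"grip":8.5,"tx":0.8,"ty":-4.0,"tz":0,"ax":0,"ay":0,"az":0},
  {"grip":8.5,"tx":0.8,"ty":-4.0,"tz":0,"ax":0,"ay":0,"az":0},
  {"grip":8.5,"tx":0.8,"ty":-4.0,"tz":0,"ax":0,"ay":0,"az":0},
  {"grip":8.5,"tx":0.8,"ty":-4.0,"tz":0,"ax":0,"ay":0,"az":0},
  {"grip":8.5,"tx":0.6,"ty":-4.0,"tz":0,"ax":0,"ay":0,"az":0},
  {"grip":8.5,"tx":0.4,"ty":-4.0,"tz":0,"ax":0,"ay":0,"az":0},
  {"grip":8.5,"tx":0.2,"ty":-4.0,"tz":0,"ax":0,"ay":0,"az":0},
  {"grip":8.5,"tx":0,"ty":-4.0,"tz":0,"ax":0,"ay":0,"az":0},
])

```text
time: 1.43
tool_pos: [430.2, 39.7, 203.7]
tcp_rot: [-180.0, 0.0, 0.0]
ft_force: [1.5, -0.5, 0.6]
finger_gap: 85.2
```

>>> step_arm([
  {"grip":8.5,"tx":0.4,"ty":-4.0,"tz":0,"ax":0,"ay":0,"az":0},
  {"grip":8.5,"tx":0.2,"ty":-4.0,"tz":0,"ax":0,"ay":0,"az":0},
  {"grip":8.5,"tx":0.2,"ty":-4.0,"tz":0,"ax":0,"ay":0,"az":0},
  {"grip":8.5,"tx":0,"ty":-4.0,"tz":0,"ax":0,"ay":0,"az":0},
  {"grip":8.5,"tx":0,"ty":-4.0,"tz":0,"ax":0,"ay":0,"az":0},
  {"grip":8.5,"tx":0,"ty":-3.0,"tz":1,"ax":0,"ay":0,"az":0},
  {"grip":8.5,"tx":0,"ty":-1.5,"tz":2,"ax":0,"ay":0,"az":0},
  {"grip":8.5,"tx":0,"ty":0,"tz":2,"ax":0,"ay":0,"az":0},
])

```text
time: 2.1
tool_pos: [438.2, 286.3, 153.7]
tcp_rot: [-179.9, -0.1, 0.2]
ft_force: [0.2, -0.4, 0.4]
finger_gap: 85.1
```

>>> step_arm([
  {"grip":8.5,"tx":0.4,"ty":-3.0,"tz":1.5,"ax":0,"ay":0,"az":0},
  {"grip":8.5,"tx":0.4,"ty":-2.5,"tz":1.5,"ax":0,"ay":0,"az":0},
  {"grip":7,"tx":0.1,"ty":-0.8,"tz":2.0,"ax":0,"ay":0,"az":0},
  {"grip":6,"tx":0,"ty":0,"tz":2.5,"ax":0,"ay":0,"az":0},
  {"grip":6,"tx":0,"ty":0,"tz":0,"ax":0,"ay":0,"az":0},
])

```text
time: 2.52
tool_pos: [443.7, 344.1, 72.8]
tcp_rot: [179.7, 0.5, 0.1]
ft_force: [-0.9, -0.8, -2.0]
finger_gap: 60.2
```

```bash
python3 - <<'E'
from h import *
for n,b in (("side",(160,250,290,380)),("top",(80,190,230,310))):
    cv2.imwrite(f"pics/{n}1.png",snapshot(n)[:,:,::-1]); crop(f"pics/{n}1.png",*b,4,f"pics/{n}1c.png")
s=sense();print(s["tool_pos"],s["finger_gap"]); t=s["tool_pos"]
print("TCP px side, top",proj("side",t),proj("top",t)); a=t.copy();a[2]=41;print("axis at knob top",proj("side",a),proj("top",a))
E
```

```text
[446.175821   344.88458368  77.66314448] 60.14156857897657
TCP px side, top [205.07944407 317.51868507] [141.92187129 249.28477793]
axis at knob top [207.39729272 328.87949165] [147.07848462 249.15594785]
```

View pics/side1c.png

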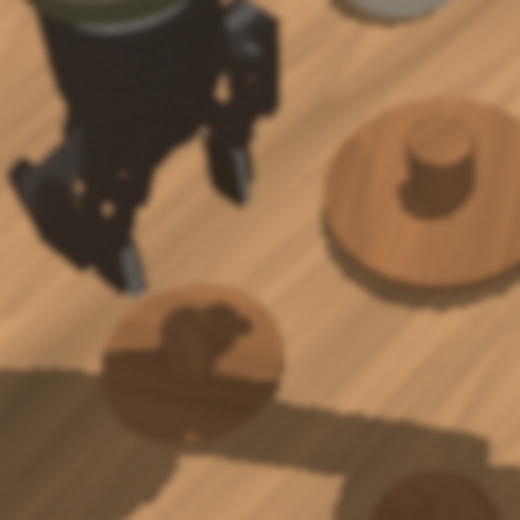

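View pics/top1c.png

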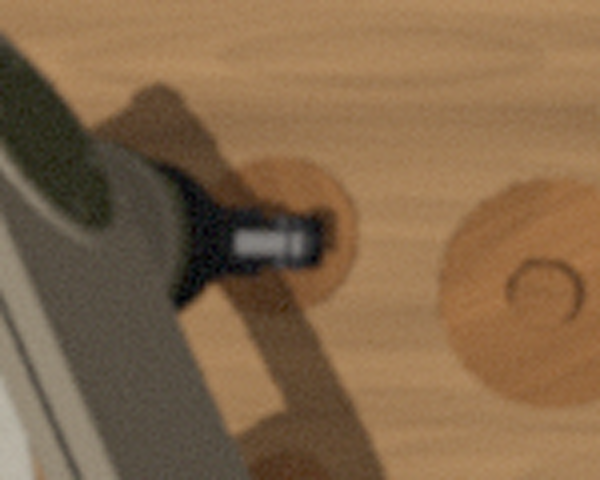

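Side picture: the open fingers straddle the knob, with tips near (194,323) and (221,301). The lid is under the jaws. I'll go down part way and let it settle.

>>> step_arm([
  {"grip":6,"tx":0,"ty":0,"tz":1.5,"ax":0,"ay":0,"az":0},
  {"grip":6,"tx":0,"ty":0,"tz":1.0,"ax":0,"ay":0,"az":0},
  {"grip":6,"tx":0,"ty":0,"tz":0,"ax":0,"ay":0,"az":0},
  {"grip":6,"tx":0,"ty":0,"tz":0,"ax":0,"ay":0,"az":0},
  {"grip":6,"tx":0,"ty":0,"tz":0,"ax":0,"ay":0,"az":0},
])

```text
time: 3.03
tool_pos: [448.0, 345.9, 55.1]
tcp_rot: [-180.0, -0.1, 0.0]
ft_force: [-0.3, 0.3, 0.7]
finger_gap: 59.8
```

>>> step_arm([
  {"grip":6,"tx":0,"ty":-0.3,"tz":1.2,"ax":0,"ay":0,"az":0},
  {"grip":6,"tx":0,"ty":0,"tz":1.2,"ax":0,"ay":0,"az":0},
  {"grip":6,"tx":0,"ty":0,"tz":1.0,"ax":0,"ay":0,"az":0},
  {"grip":6,"tx":0,"ty":0,"tz":0.4,"ax":0,"ay":0,"az":0},
  {"grip":6,"tx":0,"ty":0,"tz":0,"ax":0,"ay":0,"az":0},
  {"grip":6,"tx":0,"ty":0,"tz":0,"ax":0,"ay":0,"az":0},
  {"grip":6,"tx":0,"ty":0,"tz":0,"ax":0,"ay":0,"az":0},
])

```text
time: 3.62
tool_pos: [447.7, 348.9, 16.1]
tcp_rot: [-180.0, -0.0, 0.0]
ft_force: [-0.2, -0.3, 0.0]
finger_gap: 59.9
```

>>> step_arm([
  {"grip":4,"tx":0,"ty":0,"tz":0,"ax":0,"ay":0,"az":0},
  {"grip":3,"tx":0,"ty":0,"tz":0,"ax":0,"ay":0,"az":0},
  {"grip":2,"tx":0,"ty":0,"tz":0,"ax":0,"ay":0,"az":0},
  {"grip":2,"tx":0,"ty":0,"tz":0,"ax":0,"ay":0,"az":0},
  {"grip":2,"tx":0,"ty":0,"tz":0,"ax":0,"ay":0,"az":0},
  {"grip":2,"tx":0,"ty":0,"tz":0,"ax":0,"ay":0,"az":0},
], newtons=30)

```text
time: 4.12
tool_pos: [447.5, 348.8, 16.0]
tcp_rot: [-180.0, -0.0, 0.0]
ft_force: [-0.1, 1.0, 0.0]
finger_gap: 20.5
```

The gap reads 20.5 where the knob is 26 mm across, so I'll look.

```bash
python3 - <<'E'
from h import *
for n,b in (("side",(160,280,260,380)),("top",(100,200,200,290))):
    cv2.imwrite(f"pics/{n}2.png",snapshot(n)[:,:,::-1]); crop(f"pics/{n}2.png",*b,6,f"pics/{n}2c.png")
s=sense();print(s["tool_pos"],s["finger_gap"],s["ft_force"])
E
```

```text
[447.45442804 348.76227095  15.93472017] 20.17534857608161 [0.17377734 0.10176835 1.44358241]
```

View pics/side2c.png

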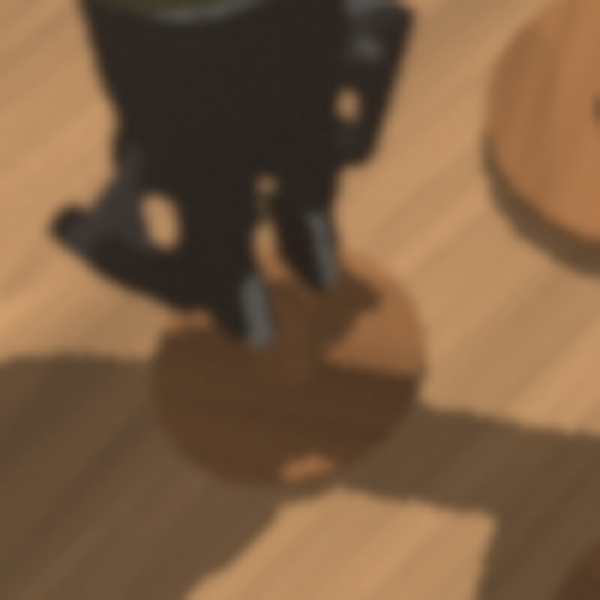

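View pics/top2c.png

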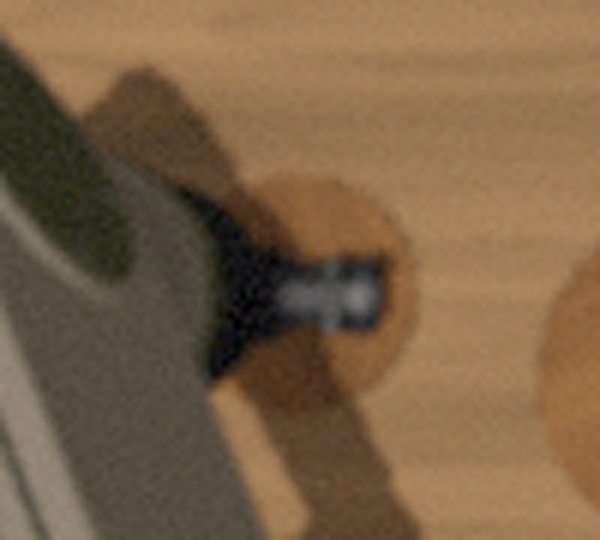

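```bash
python3 - <<'E'
from h import *
t=sense()["tool_pos"]
for dz in (0,8,15,25):
  for dy in (-10,10):
    p=t+[0,dy,dz];print(dz,dy,(proj("side",p)-[160,280])*6,(proj("top",p)-[100,200])*6)
for z in(13,41):
  for dx,dy in((0,0),(13,0),(-13,0),(0,13),(0,-13)):
    p=[447.4+dx,349.1+dy,z];print("knob",z,dx,dy,(proj("side",p)-[160,280])*6)
print(tri((158,249),(207,330)))
E
python3 - <<'E'
import sys;sys.path.insert(0,'.')
from h import *
import os;os.chdir('.')
im=cv2.imread("pics/side2.png")[310:360,185:245]
im=cv2.resize(im,None,fx=12,fy=12,interpolation=cv2.INTER_CUBIC);im=np.clip(im.astype(float)*1.9,0,255).astype(np.uint8);cv2.imwrite("pics/side2d.png",im)
E
```

```text
0 -10 [304.08972104 323.65020041] [318.54380227 291.34330189]
0 10 [260.37848198 363.29033527] [265.97874221 290.45756182]
8 -10 [301.31215931 309.63643545] [312.43775299 291.47454471]
8 10 [257.29464533 349.32376383] [259.45650736 290.58179168]
15 -10 [298.854139   297.23486814] [307.01509033 291.59109889]
15 10 [254.56515469 336.96201109] [253.66423849 290.69211778]
25 -10 [295.29705305 279.28813243] [299.13586256 291.76045423]
25 10 [250.61449876 319.06965016] [245.24796619 290.85242363]
knob 13 0 0 [282.82462072 349.18061032]
knob 13 13 0 [256.51974306 328.47878433]
knob 13 -13 0 [309.52855712 370.19649384]
knob 13 0 13 [254.21748678 375.17965902]
knob 13 0 -13 [310.92535353 323.64179465]
knob 41 0 0 [272.44612439 299.68097594]
knob 41 13 0 [245.65767072 278.91401238]
knob 41 -13 0 [299.64980234 320.76982994]
knob 41 0 13 [243.12101769 325.78998322]
knob 41 0 -13 [301.24103006 274.04402227]
(array([452.51028781, 332.83428567,  17.61107767]), [8.08809444393579, 8.088094443936203])
```

View pics/side2d.png

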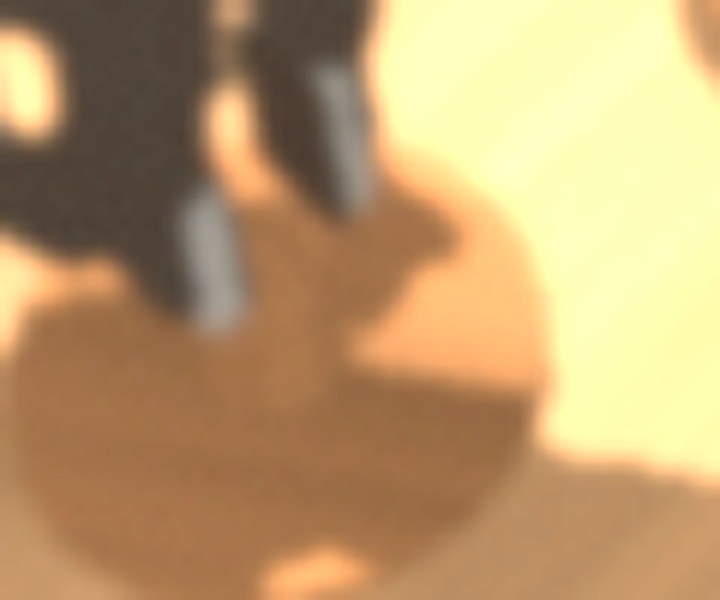

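>>> step_arm([
  {"grip":1.5,"tx":0,"ty":0,"tz":0,"ax":0,"ay":0,"az":0},
  {"grip":1.5,"tx":0,"ty":0,"tz":0,"ax":0,"ay":0,"az":0},
  {"grip":1.5,"tx":0,"ty":0,"tz":0,"ax":0,"ay":0,"az":0},
])

```text
time: 4.47
tool_pos: [447.4, 348.8, 15.9]
tcp_rot: [180.0, 0.0, 0.0]
ft_force: [-0.4, -0.7, -0.7]
finger_gap: 15.2
```

The fingers close freely, so they missed the knob. I'll open again and work out where the tips really are in both views.

>>> step_arm([
  {"grip":6,"tx":0,"ty":0,"tz":0,"ax":0,"ay":0,"az":0},
  {"grip":6,"tx":0,"ty":0,"tz":0,"ax":0,"ay":0,"az":0},
  {"grip":6,"tx":0,"ty":0,"tz":0,"ax":0,"ay":0,"az":0},
  {"grip":6,"tx":0,"ty":0,"tz":0,"ax":0,"ay":0,"az":0},
  {"grip":6,"tx":0,"ty":0,"tz":-2.5,"ax":0,"ay":0,"az":0},
  {"grip":6,"tx":0,"ty":0,"tz":-3.5,"ax":0,"ay":0,"az":0},
  {"grip":6,"tx":0,"ty":4.0,"tz":-3.5,"ax":0,"ay":0,"az":0},
  {"grip":6,"tx":0,"ty":4.0,"tz":-2.5,"ax":0,"ay":0,"az":0},
])

```text
time: 5.13
tool_pos: [448.1, 283.2, 128.2]
tcp_rot: [-179.9, -0.2, 0.2]
ft_force: [1.4, -0.2, 1.8]
finger_gap: 60.4
```

>>> step_arm([
  {"grip":6,"tx":0,"ty":3.0,"tz":0,"ax":0,"ay":0,"az":0},
  {"grip":2,"tx":0,"ty":0,"tz":0,"ax":0,"ay":0,"az":0},
  {"grip":2,"tx":0,"ty":0,"tz":0,"ax":0,"ay":0,"az":0},
  {"grip":2,"tx":0,"ty":0,"tz":0,"ax":0,"ay":0,"az":0},
  {"grip":2,"tx":0,"ty":0,"tz":0,"ax":0,"ay":0,"az":0},
])

```text
time: 5.55
tool_pos: [447.1, 252.7, 124.9]
tcp_rot: [-180.0, 0.1, 0.1]
ft_force: [-0.1, -0.4, -1.4]
finger_gap: 20.4
```

```bash
python3 - <<'E'
from h import *
for n,b in (("side",(170,200,310,380)),("top",(90,180,240,300))):
    cv2.imwrite(f"pics/{n}3.png",snapshot(n)[:,:,::-1]); crop(f"pics/{n}3.png",*b,{"side":3.3,"top":5}[n],f"pics/{n}3c.png")
s=sense();t=s["tool_pos"];print(t,s["finger_gap"],s["ft_force"])
print("TCP side crop",(proj("side",t)-[170,200])*3.3,"top crop",(proj("top",t)-[90,180])*5)
E
```

```text
[447.02693328 252.80304146 124.77645965] 20.06726593949475 [0.41886339 1.04767127 0.13957125]
TCP side crop [217.91992979 241.07609714] top crop [449.3164958  349.04157062]
```

View pics/side3c.png

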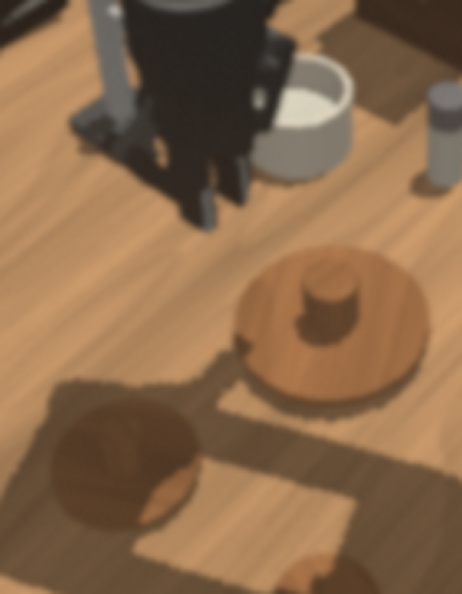

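View pics/top3c.png

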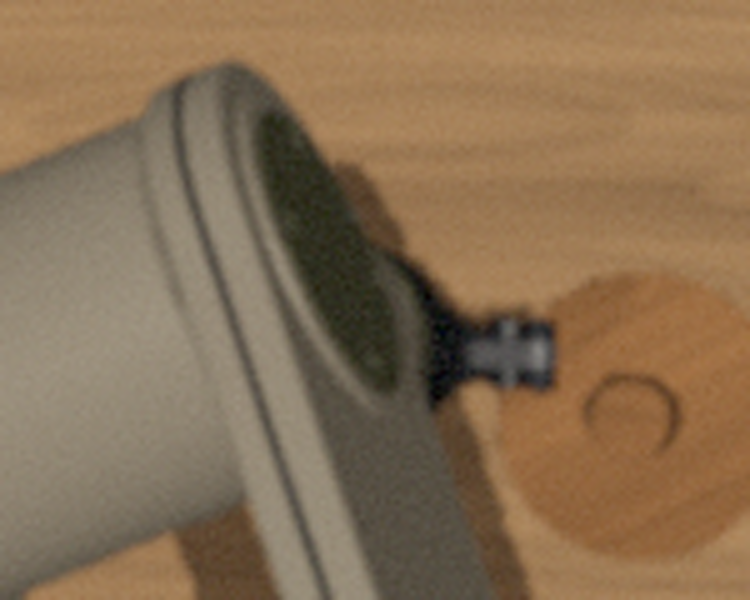

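```bash
python3 - <<'E'
from h import *
from scipy.optimize import least_squares
t=np.array([447.0,252.8,124.8])
px=np.array([[232.7,269.1],[242.7,261.5]])
for dx in(-11,0,11):
    f=lambda q:np.concatenate([proj("side",[t[0]+dx,t[1]+q[0]+s*q[1],q[2]])-p for s,p in((1,px[0]),(-1,px[1]))])
    r=least_squares(f,[0,10,125]);print(dx,r.x,np.abs(r.fun).max())
im=cv2.imread("pics/side3.png")[240:280,205:265]
im=np.clip(cv2.resize(im,None,fx=12,fy=12,interpolation=cv2.INTER_CUBIC).astype(float)*1.8,0,255);cv2.imwrite("pics/side3d.png",im)
E
```

```text
-11 [  3.11347129  13.45845    156.82578662] 0.17637134883898398
0 [ -6.70681911  13.80721439 141.59873538] 0.17637137549451154
11 [-16.52710954  14.15597887 126.37168408] 0.1763714149078055[ WARN:0@0.917] global loadsave.cpp:1063 imwrite_ Unsupported depth image for selected encoder is fallbacked to CV_8U.
```

View pics/side3d.png

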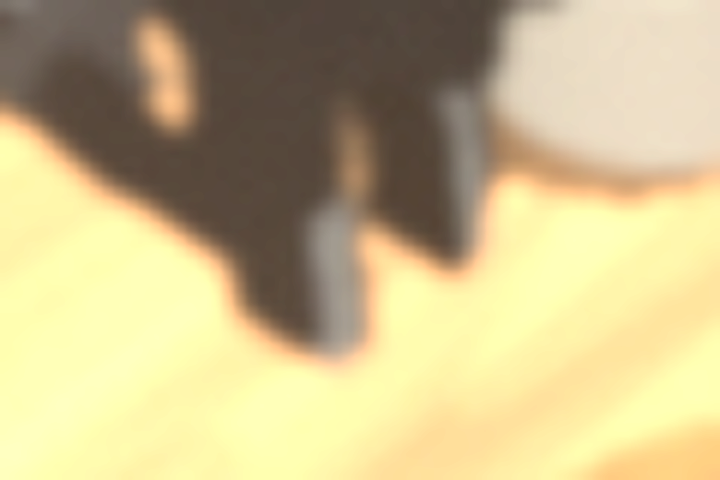

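Side picture: the tips at (232.7,269) and (242.7,261.5) cast to about 28 mm above the reported TCP. That means the jaws closed above the knob. I'll go back over the lid and feel downward, watching the force.

>>> step_arm([
  {"grip":5,"tx":0,"ty":-3,"tz":0,"ax":0,"ay":0,"az":0},
  {"grip":5,"tx":0,"ty":-3.5,"tz":0,"ax":0,"ay":0,"az":0},
  {"grip":5,"tx":0,"ty":-2.5,"tz":1.5,"ax":0,"ay":0,"az":0},
  {"grip":5,"tx":0,"ty":-0.6,"tz":2,"ax":0,"ay":0,"az":0},
  {"grip":5,"tx":0,"ty":0,"tz":2.5,"ax":0,"ay":0,"az":0},
  {"grip":5,"tx":0,"ty":0,"tz":2.0,"ax":0,"ay":0,"az":0},
  {"grip":5,"tx":0,"ty":0,"tz":1.5,"ax":0,"ay":0,"az":0},
  {"grip":5,"tx":0,"ty":0,"tz":0,"ax":0,"ay":0,"az":0},
])

```text
time: 6.32
tool_pos: [444.0, 347.0, 25.6]
tcp_rot: [179.8, 0.4, 0.1]
ft_force: [-0.5, -1.0, 0.3]
finger_gap: 50.2
```

>>> step_arm([
  {"grip":5,"tx":0,"ty":0,"tz":0.5,"ax":0,"ay":0,"az":0},
  {"grip":5,"tx":0,"ty":0,"tz":0.5,"ax":0,"ay":0,"az":0},
  {"grip":5,"tx":0,"ty":0,"tz":0.5,"ax":0,"ay":0,"az":0},
  {"grip":5,"tx":0,"ty":0,"tz":0.0,"ax":0,"ay":0,"az":0},
  {"grip":5,"tx":0,"ty":0,"tz":0.0,"ax":0,"ay":0,"az":0},
])

```text
time: 6.73
tool_pos: [447.7, 348.2, 15.8]
tcp_rot: [-180.0, -0.0, 0.0]
ft_force: [0.1, -0.0, 0.3]
finger_gap: 50.2
```

>>> step_arm([
  {"grip":5,"tx":0,"ty":0,"tz":0.4,"ax":0,"ay":0,"az":0},
  {"grip":5,"tx":0,"ty":0,"tz":0.4,"ax":0,"ay":0,"az":0},
  {"grip":5,"tx":0,"ty":0,"tz":0.0,"ax":0,"ay":0,"az":0},
  {"grip":5,"tx":0,"ty":0,"tz":0.0,"ax":0,"ay":0,"az":0},
])

```text
time: 7.07
tool_pos: [447.2, 347.9, 7.1]
tcp_rot: [180.0, 0.0, 0.0]
ft_force: [0.3, 0.6, 0.4]
finger_gap: 49.6
```

```bash
python3 - <<'E'
from h import *
n="side";cv2.imwrite(f"pics/{n}4.png",snapshot(n)[:,:,::-1])
im=cv2.imread("pics/side4.png")[295:365,175:245]
im=np.clip(cv2.resize(im,None,fx=8,fy=8,interpolation=cv2.INTER_CUBIC).astype(float)*2,0,255).astype(np.uint8);cv2.imwrite("pics/side4d.png",im)
print(sense()["tool_pos"],sense()["ft_force"])
E
```

```text
[447.371379   347.96230488   7.29719426] [0.20779066 0.63939039 0.31179232]
```

View pics/side4d.png

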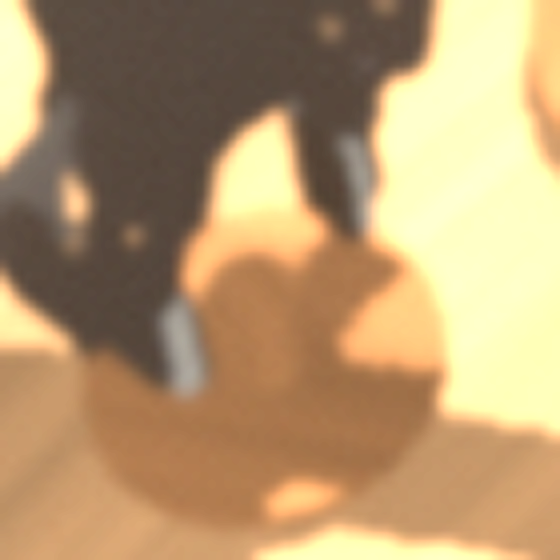

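TCP at 7 mm shows no contact with the disc, whose top is at 13 mm. The real tips are therefore well above the reported point. The knob stands between the fingers, with tips at crop (185,390) and (355,235), so I'll keep going down.

>>> step_arm([
  {"grip":5,"tx":0,"ty":0,"tz":0.4,"ax":0,"ay":0,"az":0},
  {"grip":5,"tx":0,"ty":0,"tz":0.4,"ax":0,"ay":0,"az":0},
  {"grip":5,"tx":0,"ty":0,"tz":0.0,"ax":0,"ay":0,"az":0},
  {"grip":5,"tx":0,"ty":0,"tz":0.0,"ax":0,"ay":0,"az":0},
])

```text
time: 7.45
tool_pos: [447.0, 347.8, -1.1]
tcp_rot: [180.0, 0.0, 0.0]
ft_force: [0.3, -0.4, 0.0]
finger_gap: 50.0
```

>>> step_arm([
  {"grip":5,"tx":0,"ty":0,"tz":0.3,"ax":0,"ay":0,"az":0},
  {"grip":5,"tx":0,"ty":0,"tz":0.0,"ax":0,"ay":0,"az":0},
])

```text
time: 7.62
tool_pos: [447.3, 348.0, -4.0]
tcp_rot: [180.0, 0.0, 0.0]
ft_force: [-0.5, -0.4, -0.1]
finger_gap: 49.8
```

>>> step_arm([
  {"grip":5,"tx":0,"ty":0,"tz":0.3,"ax":0,"ay":0,"az":0},
  {"grip":5,"tx":0,"ty":0,"tz":0.0,"ax":0,"ay":0,"az":0},
])

```text
time: 7.78
tool_pos: [447.2, 347.9, -7.1]
tcp_rot: [180.0, 0.0, 0.0]
ft_force: [-0.5, -0.0, 0.8]
finger_gap: 49.9
```

>>> step_arm([
  {"grip":3.5,"tx":0,"ty":0,"tz":0,"ax":0,"ay":0,"az":0},
  {"grip":2.2,"tx":0,"ty":0,"tz":0,"ax":0,"ay":0,"az":0},
  {"grip":2,"tx":0,"ty":0,"tz":0,"ax":0,"ay":0,"az":0},
  {"grip":2,"tx":0,"ty":0,"tz":0,"ax":0,"ay":0,"az":0},
  {"grip":2,"tx":0,"ty":0,"tz":0,"ax":0,"ay":0,"az":0},
], newtons=30)

```text
time: 8.2
tool_pos: [447.7, 348.2, -6.4]
tcp_rot: [-180.0, -0.0, 0.0]
ft_force: [0.3, -1.0, 0.7]
finger_gap: 24.8
```

```bash
python3 - <<'E'
from h import *
n="side";cv2.imwrite(f"pics/{n}5.png",snapshot(n)[:,:,::-1])
im=cv2.imread("pics/side5.png")[295:365,175:245]
im=np.clip(cv2.resize(im,None,fx=8,fy=8,interpolation=cv2.INTER_CUBIC).astype(float)*2,0,255).astype(np.uint8);cv2.imwrite("pics/side5d.png",im)
print(sense()["tool_pos"],sense()["ft_force"],sense()["finger_gap"])
E
```

```text
[447.67845686 348.18157621  -6.36818407] [0.88670335 0.30595004 0.92120482] 25.03568104984767
```

View pics/side5d.png

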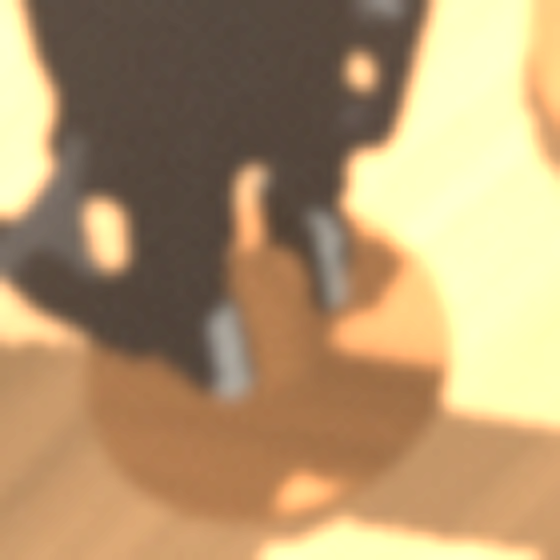

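The gap stalls at 25 mm with the knob between the pads, so the grasp is good. Lifting.

>>> step_arm([
  {"grip":2,"tx":0,"ty":0,"tz":-0.5,"ax":0,"ay":0,"az":0},
  {"grip":2,"tx":0,"ty":0,"tz":-1.5,"ax":0,"ay":0,"az":0},
  {"grip":2,"tx":0,"ty":0,"tz":-2.0,"ax":0,"ay":0,"az":0},
  {"grip":2,"tx":0,"ty":0,"tz":-2.0,"ax":0,"ay":0,"az":0},
  {"grip":2,"tx":0.3,"ty":1.0,"tz":-2.0,"ax":0,"ay":0,"az":0},
  {"grip":2,"tx":0.8,"ty":2.0,"tz":-1.0,"ax":0,"ay":0,"az":0},
  {"grip":2,"tx":1.0,"ty":2.5,"tz":-0.5,"ax":0,"ay":0,"az":0},
  {"grip":2,"tx":1.0,"ty":2.5,"tz":0,"ax":0,"ay":0,"az":0},
])

```text
time: 8.92
tool_pos: [479.7, 268.1, 90.8]
tcp_rot: [-179.9, -0.2, 0.1]
ft_force: [0.6, -0.6, -0.4]
finger_gap: 25.3
```

>>> step_arm([
  {"grip":2,"tx":1.0,"ty":2.5,"tz":0,"ax":0,"ay":0,"az":0},
  {"grip":2,"tx":1.0,"ty":2.5,"tz":0,"ax":0,"ay":0,"az":0},
  {"grip":2,"tx":1.0,"ty":2.5,"tz":0,"ax":0,"ay":0,"az":0},
  {"grip":2,"tx":1.0,"ty":2.5,"tz":0,"ax":0,"ay":0,"az":0},
  {"grip":2,"tx":1.0,"ty":2.5,"tz":0,"ax":0,"ay":0,"az":0},
  {"grip":2,"tx":1.0,"ty":2.5,"tz":0,"ax":0,"ay":0,"az":0},
  {"grip":2,"tx":0,"ty":0,"tz":0,"ax":0,"ay":0,"az":0},
  {"grip":2,"tx":0,"ty":0,"tz":0,"ax":0,"ay":0,"az":0},
])

```text
time: 9.58
tool_pos: [538.8, 116.9, 88.5]
tcp_rot: [-180.0, 0.0, -0.1]
ft_force: [-1.1, 0.2, -1.0]
finger_gap: 24.5
```

```bash
python3 - <<'E'
from h import *
for n in("side","top"):
    cv2.imwrite(f"pics/{n}6.png",snapshot(n)[:,:,::-1])
crop("pics/side6.png",160,130,320,280,4,"pics/side6c.png")
crop("pics/top6.png",180,130,330,260,4,"pics/top6c.png")
print(sense()["tool_pos"],sense()["ft_force"],sense()["finger_gap"])
E
```

```text
[538.1659507  118.53584713  88.38073317] [-0.14105206 -0.04319434 -2.16981608] 24.50940585631799
```

View pics/side6c.png

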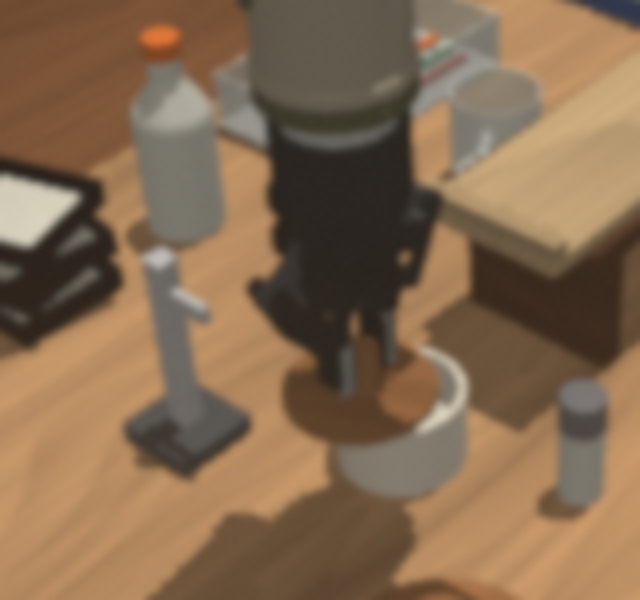

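View pics/top6c.png

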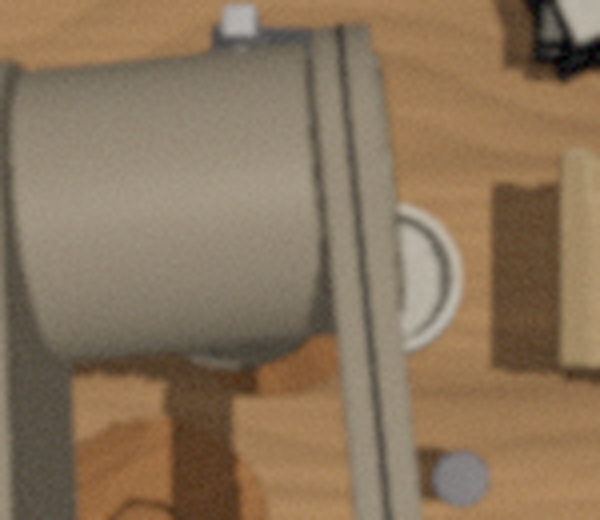

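The lid hangs level in the jaws, with its disc at side-crop (360,390). I'll move over the pot.

>>> step_arm([
  {"grip":2,"tx":0.6,"ty":1.5,"tz":0,"ax":0,"ay":0,"az":0},
  {"grip":2,"tx":0.7,"ty":1.8,"tz":0,"ax":0,"ay":0,"az":0},
  {"grip":2,"tx":0.6,"ty":1.5,"tz":0.4,"ax":0,"ay":0,"az":0},
  {"grip":2,"tx":0.4,"ty":1.1,"tz":0.6,"ax":0,"ay":0,"az":0},
  {"grip":2,"tx":0,"ty":0,"tz":0.5,"ax":0,"ay":0,"az":0},
  {"grip":2,"tx":0,"ty":0,"tz":0,"ax":0,"ay":0,"az":0},
  {"grip":2,"tx":0,"ty":0,"tz":0,"ax":0,"ay":0,"az":0},
  {"grip":2,"tx":0,"ty":0,"tz":0,"ax":0,"ay":0,"az":0},
])

```text
time: 10.35
tool_pos: [561.1, 60.1, 73.3]
tcp_rot: [-180.0, 0.0, 0.1]
ft_force: [0.4, -0.5, -0.0]
finger_gap: 24.6
```

```bash
cat > look.py <<'E'
from h import *
import sys
k=sys.argv[1];b=list(map(int,sys.argv[2:6]));s=float(sys.argv[6]);g=float(sys.argv[7]) if len(sys.argv)>7 else 1
n=sys.argv[8] if len(sys.argv)>8 else "side"
cv2.imwrite(f"pics/{n}{k}.png",snapshot(n)[:,:,::-1])
im=cv2.imread(f"pics/{n}{k}.png")[b[1]:b[3],b[0]:b[2]]
cv2.imwrite(f"pics/{n}{k}c.png",np.clip(cv2.resize(im,None,fx=s,fy=s,interpolation=cv2.INTER_CUBIC).astype(float)*g,0,255).astype(np.uint8))
q=sense();print(np.round(q["tool_pos"],1),np.round(q["ft_force"],1),round(q["finger_gap"],1))
E
python3 look.py 7 210 180 310 280 6 1.3
```

```text
[561.4  60.   73.5] [-0.4 -0.1 -0.9] 24.6
```

View pics/side7c.png

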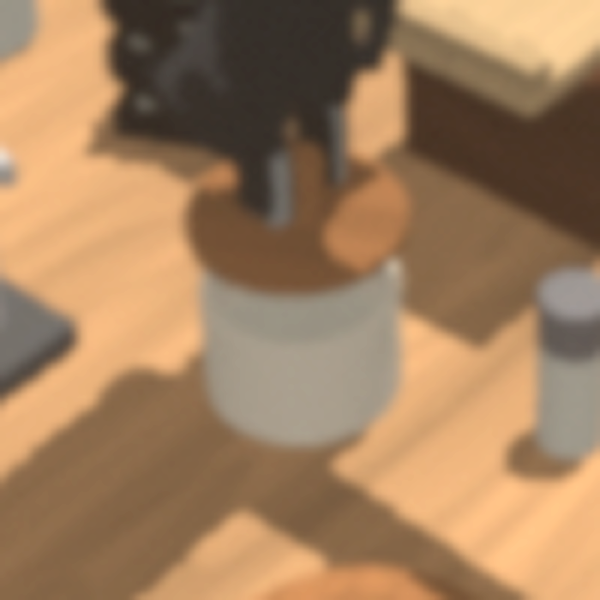

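```bash
python3 - <<'E'
from h import *
f=lambda p:(proj("side",p)-[210,180])*6
for z in(0,55,93): print(z,f([561.1,60,z]))
# predicted disc silhouette extents
a=np.linspace(0,2*np.pi,200)
for zt,r,c in((92.9,46,(561.4,60)),(87.9,46,(561.4,60)),(55,42,(561.1,60)),(0,42,(561.1,60))):
    q=np.array([f([c[0]+r*np.cos(t),c[1]+r*np.sin(t),zt]) for t in a]);print(zt,r,q.min(0).round(),q.max(0).round())
E
```

```text
0 [299.42046471 373.97593804]
55 [293.8787012  277.42608828]
93 [289.82695843 206.83571476]
92.9 46 [176. 137.] [403. 281.]
87.9 46 [177. 147.] [403. 291.]
55 42 [193. 213.] [395. 346.]
0 42 [202. 309.] [397. 443.]
```

The prediction and the picture agree within about 2 mm. I'll shift 1 mm in +y and lower the lid.

>>> step_arm([
  {"grip":2,"tx":0,"ty":-0.1,"tz":0.8,"ax":0,"ay":0,"az":0},
  {"grip":2,"tx":0,"ty":0,"tz":0.8,"ax":0,"ay":0,"az":0},
  {"grip":2,"tx":0,"ty":0,"tz":0.6,"ax":0,"ay":0,"az":0},
  {"grip":2,"tx":0,"ty":0,"tz":0.2,"ax":0,"ay":0,"az":0},
  {"grip":2,"tx":0,"ty":0,"tz":0,"ax":0,"ay":0,"az":0},
  {"grip":2,"tx":0,"ty":0,"tz":0,"ax":0,"ay":0,"az":0},
])

```text
time: 10.9
tool_pos: [561.3, 60.1, 49.0]
tcp_rot: [180.0, 0.0, 0.0]
ft_force: [0.9, -0.1, -1.5]
finger_gap: 25.2
```

>>> step_arm([
  {"grip":2,"tx":0,"ty":0,"tz":0.2,"ax":0,"ay":0,"az":0},
  {"grip":2,"tx":0,"ty":0,"tz":0.2,"ax":0,"ay":0,"az":0},
  {"grip":2,"tx":0,"ty":0,"tz":0,"ax":0,"ay":0,"az":0},
])

```text
time: 11.15
tool_pos: [561.5, 60.1, 45.2]
tcp_rot: [-180.0, 0.0, 0.0]
ft_force: [0.2, 0.2, -1.5]
finger_gap: 24.8
```

```bash
python3 look.py 8 210 180 310 280 6 1.3
```

```text
[561.5  60.1  45.3] [ 0.3 -0.1  0.5] 24.8
```

View pics/side8c.png

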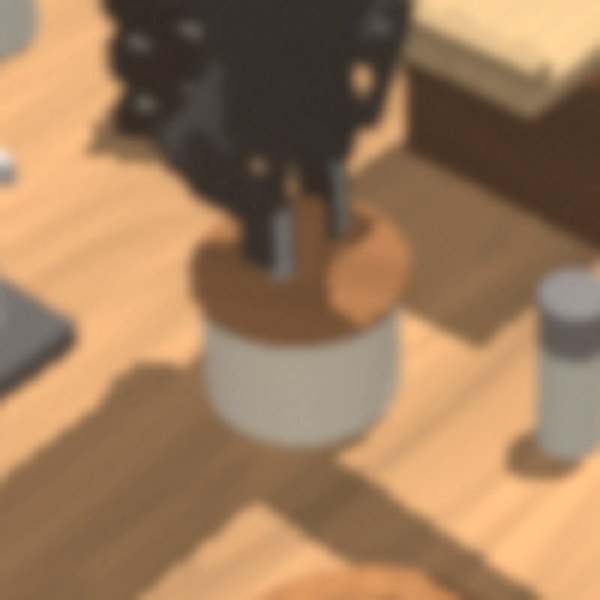

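>>> step_arm([
  {"grip":2,"tx":0,"ty":0,"tz":0.2,"ax":0,"ay":0,"az":0},
  {"grip":2,"tx":0,"ty":0,"tz":0.1,"ax":0,"ay":0,"az":0},
  {"grip":2,"tx":0,"ty":0,"tz":0.1,"ax":0,"ay":0,"az":0},
  {"grip":2,"tx":0,"ty":0,"tz":0,"ax":0,"ay":0,"az":0},
])

```text
time: 11.53
tool_pos: [561.4, 60.1, 41.1]
tcp_rot: [-180.0, 0.0, 0.0]
ft_force: [0.2, 0.8, -2.8]
finger_gap: 24.5
```

>>> step_arm([
  {"grip":2,"tx":0,"ty":0,"tz":0.1,"ax":0,"ay":0,"az":0},
  {"grip":2,"tx":0,"ty":0,"tz":0,"ax":0,"ay":0,"az":0},
])

```text
time: 11.7
tool_pos: [561.7, 60.1, 40.6]
tcp_rot: [-180.0, -0.0, 0.0]
ft_force: [-0.3, -0.8, 1.7]
finger_gap: 24.6
```

Nearly at the seated height of 40.6. One more millimetre, then check.

>>> step_arm([
  {"grip":2,"tx":0,"ty":0,"tz":0.1,"ax":0,"ay":0,"az":0},
  {"grip":2,"tx":0,"ty":0,"tz":0,"ax":0,"ay":0,"az":0},
])

```text
time: 11.87
tool_pos: [561.8, 60.1, 40.6]
tcp_rot: [180.0, -0.0, 0.0]
ft_force: [-5.1, 0.5, 10.0]
finger_gap: 24.8
```

```bash
python3 look.py 9 210 180 310 280 6 1.3
```

```text
[561.8  60.1  40.6] [-5.3 -0.1  9.5] 24.7
```

View pics/side9c.png

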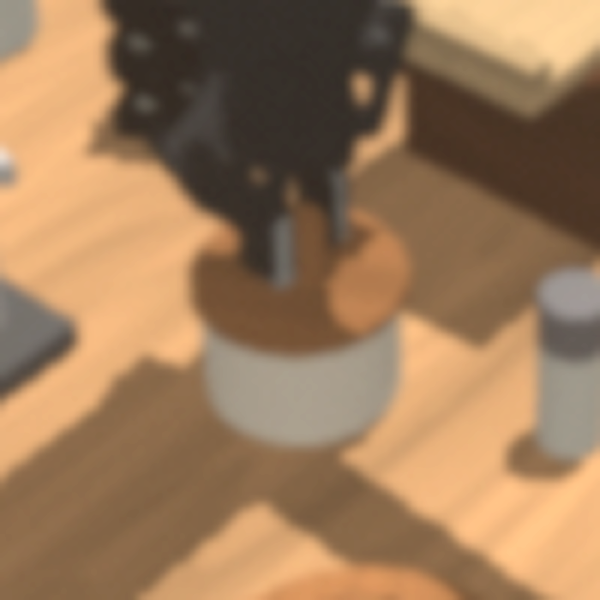

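Contact of 10 N comes exactly at the seated height (40.6), so the plug is in the mouth. Releasing and rising.

>>> step_arm([
  {"grip":2,"tx":0,"ty":0,"tz":-0.1,"ax":0,"ay":0,"az":0},
  {"grip":3,"tx":0,"ty":0,"tz":0,"ax":0,"ay":0,"az":0},
  {"grip":4,"tx":0,"ty":0,"tz":0,"ax":0,"ay":0,"az":0},
  {"grip":5,"tx":0,"ty":0,"tz":0,"ax":0,"ay":0,"az":0},
  {"grip":5,"tx":0,"ty":0,"tz":0,"ax":0,"ay":0,"az":0},
])

```text
time: 12.33
tool_pos: [561.5, 60.1, 40.2]
tcp_rot: [180.0, 0.0, 0.0]
ft_force: [0.2, 0.8, 0.1]
finger_gap: 50.1
```

>>> step_arm([
  {"grip":5,"tx":0,"ty":0,"tz":-0.8,"ax":0,"ay":0,"az":0},
  {"grip":5,"tx":0,"ty":0,"tz":-1.5,"ax":0,"ay":0,"az":0},
  {"grip":5,"tx":0,"ty":0,"tz":-2.5,"ax":0,"ay":0,"az":0},
  {"grip":5,"tx":0,"ty":0,"tz":-3.5,"ax":0,"ay":0,"az":0},
  {"grip":5,"tx":0,"ty":0,"tz":-4,"ax":0,"ay":0,"az":0},
  {"grip":5.5,"tx":0,"ty":1.5,"tz":-3,"ax":0,"ay":0,"az":0},
  {"grip":5.5,"tx":0,"ty":3,"tz":-1.5,"ax":0,"ay":0,"az":0},
  {"grip":5.5,"tx":0,"ty":4,"tz":0,"ax":0,"ay":0,"az":0},
])

```text
time: 13.0
tool_pos: [564.5, -24.0, 215.2]
tcp_rot: [180.0, -0.5, 0.2]
ft_force: [1.8, -1.1, 0.1]
finger_gap: 54.8
```

>>> step_arm([
  {"grip":5.5,"tx":0,"ty":4,"tz":0,"ax":0,"ay":0,"az":0},
  {"grip":5.5,"tx":0,"ty":4,"tz":0,"ax":0,"ay":0,"az":0},
  {"grip":5.5,"tx":0,"ty":4,"tz":0,"ax":0,"ay":0,"az":0},
  {"grip":5.5,"tx":0,"ty":4,"tz":0,"ax":0,"ay":0,"az":0},
  {"grip":5.5,"tx":0,"ty":4,"tz":0,"ax":0,"ay":0,"az":0},
  {"grip":5.5,"tx":0,"ty":2.5,"tz":0,"ax":0,"ay":0,"az":0},
  {"grip":5.5,"tx":0,"ty":1,"tz":0,"ax":0,"ay":0,"az":0},
  {"grip":5.5,"tx":0,"ty":0,"tz":0,"ax":0,"ay":0,"az":0},
])

```text
time: 13.67
tool_pos: [561.2, -262.2, 208.6]
tcp_rot: [180.0, 0.0, -0.2]
ft_force: [0.3, 0.2, -0.2]
finger_gap: 54.6
```

```bash
python3 look.py 10 160 120 320 270 4 1.3; python3 look.py 10 160 100 480 290 2.4 1.2 top
```

```text
[ 561.5 -260.3  208.5] [-0.4  0.3  0.2] 54.8
[ 561.7 -259.1  208.5] [ 0.8 -0.4  0.6] 55.2
```

View pics/side10c.png

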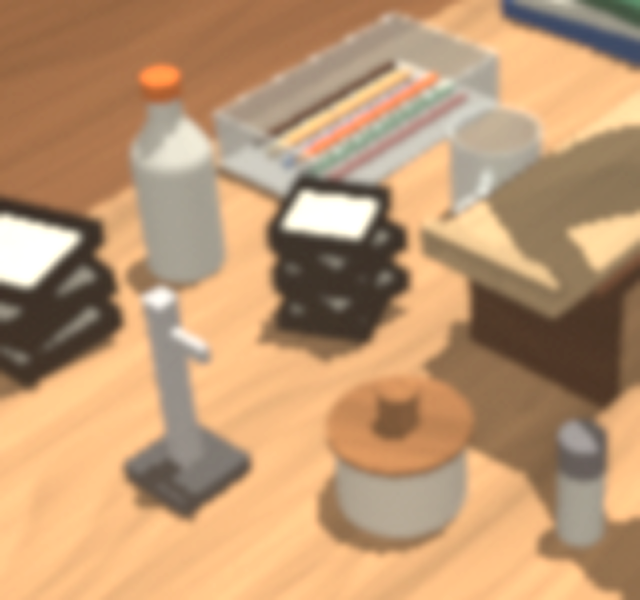

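View pics/top10c.png

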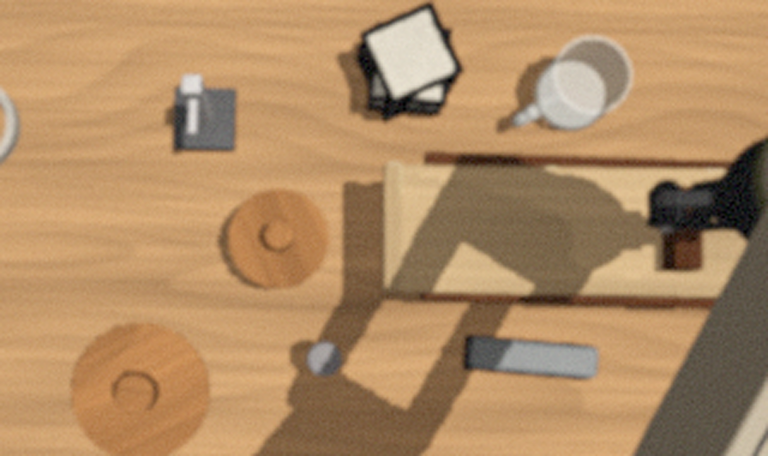

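The lid sits level on the pot: the disc is centred over it at top (275,199.6) and square to it in the side view. Now the cleat.

>>> step_arm([
  {"grip":6,"tx":0.4,"ty":1.2,"tz":1,"ax":0,"ay":0,"az":0},
  {"grip":6,"tx":0,"ty":1.0,"tz":2,"ax":0,"ay":0,"az":0},
  {"grip":6,"tx":0,"ty":0,"tz":2,"ax":0,"ay":0,"az":0},
  {"grip":6,"tx":0,"ty":0,"tz":1,"ax":0,"ay":0,"az":0},
  {"grip":6,"tx":0,"ty":0,"tz":0,"ax":0,"ay":0,"az":0},
  {"grip":6,"tx":0,"ty":0,"tz":0,"ax":0,"ay":0,"az":0},
  {"grip":6,"tx":0,"ty":0,"tz":0,"ax":0,"ay":0,"az":0},
])

```text
time: 14.35
tool_pos: [566.6, -281.2, 150.0]
tcp_rot: [180.0, -0.1, 0.1]
ft_force: [-0.3, 0.5, 0.5]
finger_gap: 60.4
```

```bash
python3 look.py 11 260 90 390 210 5 1.6; python3 look.py 11 380 150 500 250 5 1.6 top; python3 -c "
from h import *
t=sense()['tool_pos']
for dz in(0,28):
  for dy in(-30,30):
    p=t+[0,dy,dz];print(dz,dy,(proj('side',p)-[260,90])*5,(proj('top',p)-[380,150])*5)
for dx,dy in((-35,-12),(-35,12),(35,12),(35,-12)): print('cleat top',(proj('side',[566+dx,-281+dy,156])-[260,90])*5,(proj('top',[566+dx,-281+dy,156])-[380,150])*5)
"
```

```text
[ 566.8 -281.6  150.4] [-0.3  0.2  1. ] 60.4
[ 566.7 -281.8  150.3] [-0.4 -0.3 -0.8] 60.3
0 -30 [409.74815512 220.08849874] [407.6123642  223.03562381]
0 30 [350.7920121 261.4612091] [257.34472559 220.50392252]
28 -30 [413.86638661 175.80874789] [436.80868192 214.72823905]
28 30 [354.11858828 216.48014188] [281.66351921 212.11437261]
cleat top [446.18385841 243.25208822] [366.36955292 310.4213029 ]
cleat top [422.81423859 260.24029891] [305.74168058 309.39980417]
cleat top [318.40271663 221.94306041] [305.20823428 133.81913357]
cleat top [342.316568   205.88297206] [365.56973473 134.83605792]
```

View pics/side11c.png

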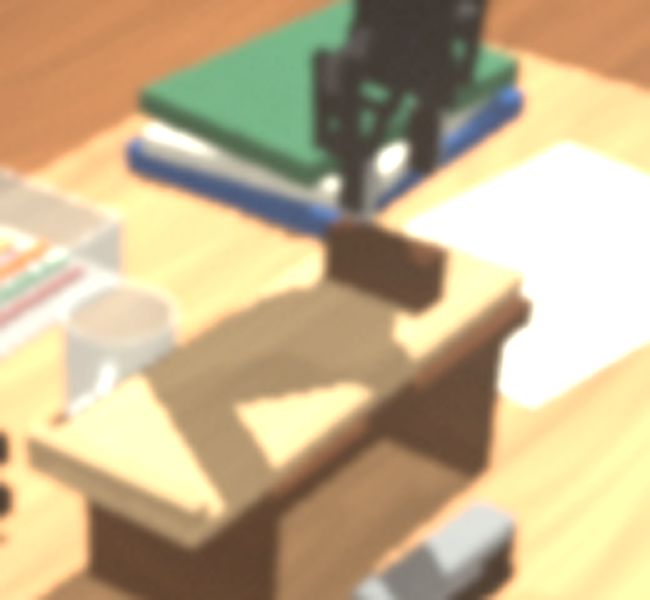

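View pics/top11c.png

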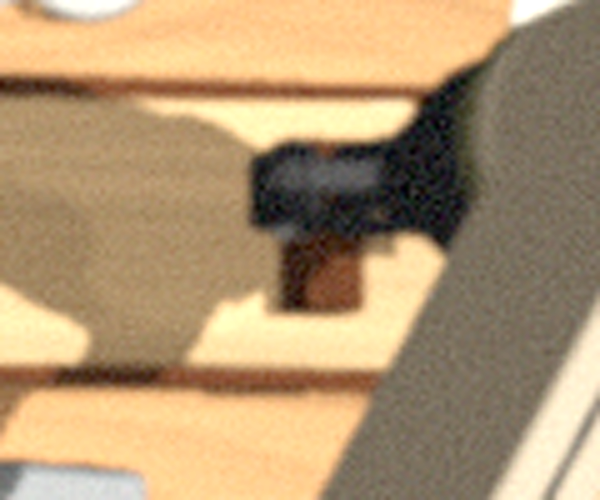

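Side picture: tips at crop (355,212) and (425,172) match a tip about 28 mm above the reported TCP. The cleat is where I measured it. Going down to TCP 102.

>>> step_arm([
  {"grip":6,"tx":0,"ty":0,"tz":1.3,"ax":0,"ay":0,"az":0},
  {"grip":6,"tx":0,"ty":0,"tz":1.5,"ax":0,"ay":0,"az":0},
  {"grip":6,"tx":0,"ty":0,"tz":1.0,"ax":0,"ay":0,"az":0},
  {"grip":6,"tx":0,"ty":0,"tz":0.5,"ax":0,"ay":0,"az":0},
  {"grip":6,"tx":0,"ty":0,"tz":0.4,"ax":0,"ay":0,"az":0},
  {"grip":6,"tx":0,"ty":0,"tz":0,"ax":0,"ay":0,"az":0},
  {"grip":6,"tx":0,"ty":0,"tz":0,"ax":0,"ay":0,"az":0},
])

```text
time: 15.03
tool_pos: [565.8, -282.0, 101.6]
tcp_rot: [180.0, -0.0, 0.0]
ft_force: [-0.6, -0.1, -0.2]
finger_gap: 60.2
```

>>> step_arm([
  {"grip":4,"tx":0,"ty":0,"tz":0,"ax":0,"ay":0,"az":0},
  {"grip":2.8,"tx":0,"ty":0,"tz":0,"ax":0,"ay":0,"az":0},
  {"grip":1.6,"tx":0,"ty":0,"tz":0,"ax":0,"ay":0,"az":0},
  {"grip":1.6,"tx":0,"ty":0,"tz":0,"ax":0,"ay":0,"az":0},
  {"grip":1.6,"tx":0,"ty":0,"tz":0,"ax":0,"ay":0,"az":0},
], newtons=60)

```text
time: 15.45
tool_pos: [566.3, -282.1, 102.4]
tcp_rot: [180.0, -0.1, 0.0]
ft_force: [-1.8, 0.1, 4.5]
finger_gap: 23.0
```

```bash
python3 look.py 12 260 90 390 210 5 1.6
```

```text
[ 566.3 -282.1  102.4] [-0.4  0.5  5.4] 23.0
```

View pics/side12c.png

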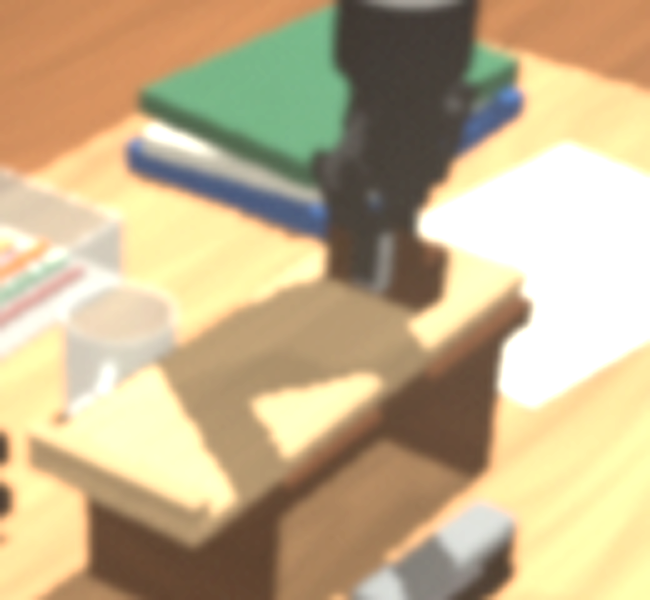

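The cleat is gripped at gap 23, with a light press of about 5 N. I'll turn the board parallel to the stand (yaw −1°) and start sliding.

>>> step_arm([
  {"grip":1.6,"tx":0,"ty":0,"tz":0.05,"ax":0,"ay":0,"az":0.5},
  {"grip":1.6,"tx":0,"ty":0,"tz":0,"ax":0,"ay":0,"az":0.5},
  {"grip":1.6,"tx":0,"ty":-0.3,"tz":0,"ax":0,"ay":0,"az":0},
  {"grip":1.6,"tx":0,"ty":-0.7,"tz":0,"ax":0,"ay":0,"az":0},
  {"grip":1.6,"tx":0,"ty":-0.7,"tz":0,"ax":0,"ay":0,"az":0},
  {"grip":1.6,"tx":0,"ty":-0.3,"tz":0,"ax":0,"ay":0,"az":0},
  {"grip":1.6,"tx":0,"ty":0,"tz":0,"ax":0,"ay":0,"az":0},
])

```text
time: 16.08
tool_pos: [566.9, -262.7, 102.4]
tcp_rot: [179.9, -0.1, -1.0]
ft_force: [0.2, -1.9, 7.1]
finger_gap: 23.1
```

>>> step_arm([
  {"grip":1.6,"tx":0,"ty":-0.6,"tz":0,"ax":0,"ay":0,"az":0},
  {"grip":1.6,"tx":0,"ty":-1.0,"tz":0,"ax":0,"ay":0,"az":0},
  {"grip":1.6,"tx":0,"ty":-1.2,"tz":0,"ax":0,"ay":0,"az":0},
  {"grip":1.6,"tx":0,"ty":-1.2,"tz":0,"ax":0,"ay":0,"az":0},
  {"grip":1.6,"tx":0,"ty":-1.2,"tz":0,"ax":0,"ay":0,"az":0},
  {"grip":1.6,"tx":0,"ty":-1.0,"tz":0,"ax":0,"ay":0,"az":0},
  {"grip":1.6,"tx":0,"ty":-0.6,"tz":0,"ax":0,"ay":0,"az":0},
  {"grip":1.6,"tx":0,"ty":0,"tz":0,"ax":0,"ay":0,"az":0},
])

```text
time: 16.75
tool_pos: [568.2, -193.8, 102.4]
tcp_rot: [179.9, -0.1, -1.0]
ft_force: [0.1, 1.6, 6.5]
finger_gap: 22.9
```

```bash
python3 look.py 13 200 110 380 240 4 1.4; python3 look.py 13 200 100 480 260 2.8 1.2 top
```

```text
[ 568.2 -193.8  102.4] [0.4 2.2 7.1] 23.3
[ 568.2 -193.7  102.4] [-0.6  2.9  8.5] 22.9
```

View pics/side13c.png

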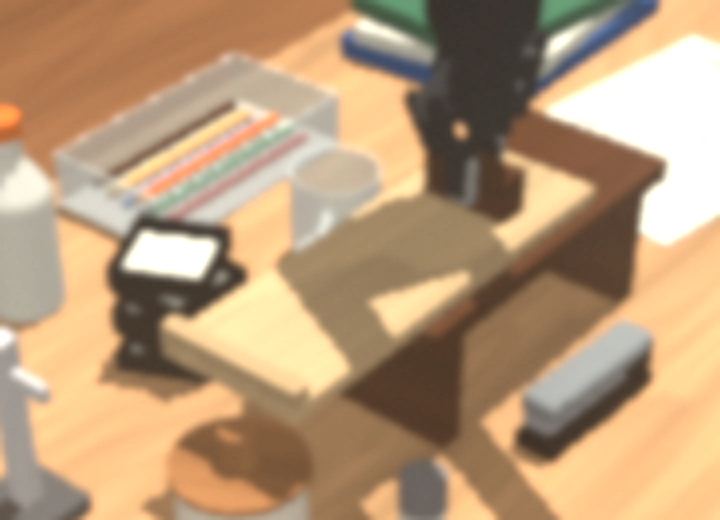

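View pics/top13c.png

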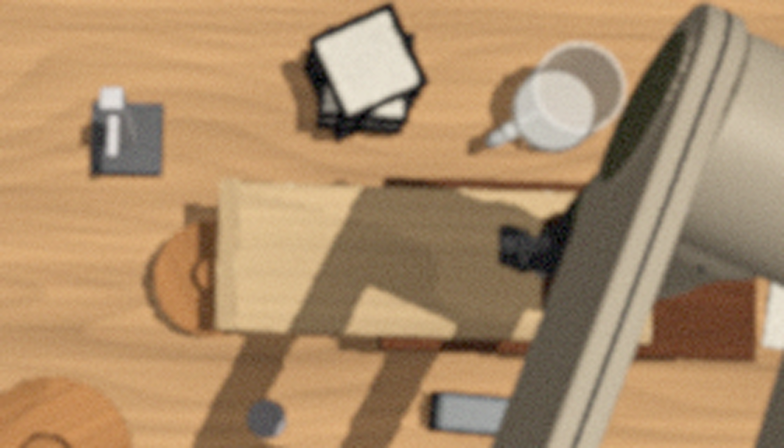

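The board slides flat and straight with the gripper. Continuing, with the pot clear underneath.

>>> step_arm([
  {"grip":1.6,"tx":0,"ty":-0.6,"tz":0,"ax":0,"ay":0,"az":0},
  {"grip":1.6,"tx":0,"ty":-1.0,"tz":0,"ax":0,"ay":0,"az":0},
  {"grip":1.6,"tx":0,"ty":-1.2,"tz":0.02,"ax":0,"ay":0,"az":0},
  {"grip":1.6,"tx":0,"ty":-1.2,"tz":0,"ax":0,"ay":0,"az":0},
  {"grip":1.6,"tx":0,"ty":-1.2,"tz":0.02,"ax":0,"ay":0,"az":0},
  {"grip":1.6,"tx":0,"ty":-0.9,"tz":0,"ax":0,"ay":0,"az":0},
  {"grip":1.6,"tx":0,"ty":-0.4,"tz":0,"ax":0,"ay":0,"az":0},
  {"grip":1.6,"tx":0,"ty":0,"tz":0,"ax":0,"ay":0,"az":0},
])

```text
time: 17.52
tool_pos: [569.7, -129.4, 102.4]
tcp_rot: [179.9, -0.2, -1.0]
ft_force: [-0.5, -1.1, 9.0]
finger_gap: 23.1
```

```bash
python3 look.py 14 180 110 360 240 4 1.4; python3 look.py 14 220 120 370 250 5 1.2 top
```

```text
[ 569.7 -129.4  102.4] [-0.  -0.8  8.2] 22.8
[ 569.7 -129.3  102.4] [0.2 0.8 8.8] 22.7
```

View pics/side14c.png

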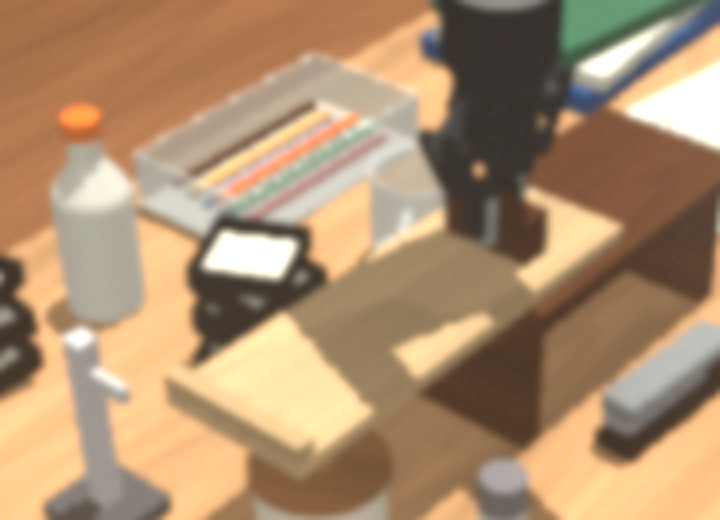

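View pics/top14c.png

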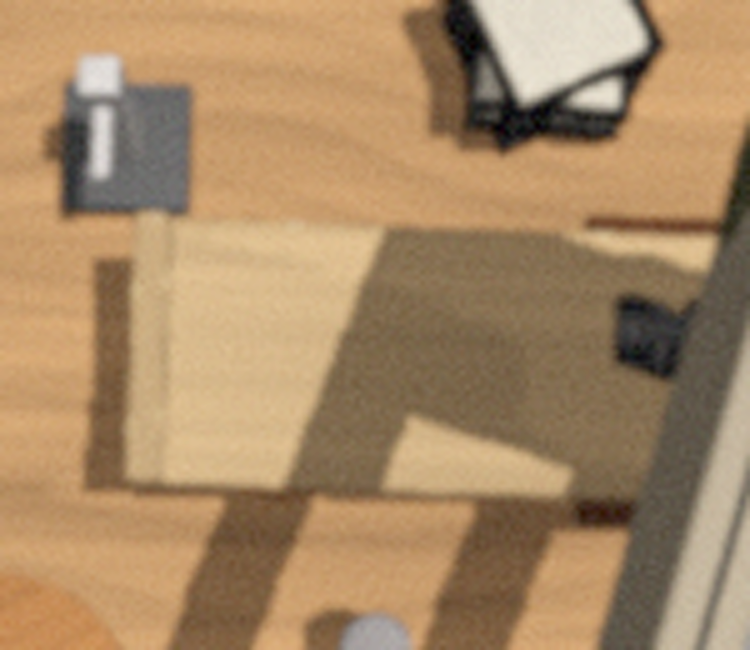

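```bash
cat > m4.py <<'E'
from h import *
from m3 import cross,fit
from scipy.ndimage import gaussian_filter
import sys
def run(src):
    im=cv2.imread(src).astype(float)
    R=gaussian_filter(im[...,2],.6); C=gaussian_filter(im[...,0]/(im[...,2]+1),.6)
    # far side edge of board: vertical gradient max in shadow-free columns; use argmax of |dv|
    def edge(cols,v0,v1,z,l):
        pts=[]
        for u in cols:
            g=np.diff(C[v0:v1,u]);k=int(np.argmax(np.abs(g)));
            if 0<k<len(g)-1:
                a,b,c=np.abs(g[k-1:k+2]);k=k+.5*(a-c)/(a-2*b+c)
            pts.append((u,v0+k+.5))
        return fit(pts,"top",z,l)
    f=edge(range(256,294,1),158,172,122,"board far")
    n=edge(range(254,320,1),212,224,122,"board near")
    s=edge([u for u in range(338,362)],158,170,110,"stand far")
    m=(f[0]-n[0])@np.array([f[1][1],-f[1][0]]);print("width",m)
    E=[]
    for v in range(166,215):
        g=np.diff(R[v,234:262]);k=int(np.argmax(g));
        if 0<k<len(g)-1:
            a,b,c=g[k-1:k+2];k=k+.5*(a-c)/(a-2*b+c)
        E.append((234+k+.5,v))
    print(np.round([e[0] for e in E],1))
    e=fit(E,"top",134,"outer edge@z134",0); fit(E,"top",128,"@128",0)
    return f,n,s,e
if __name__=="__main__": run(sys.argv[1])
E
python3 m4.py pics/top14.png
```

```text
board far pt 627.4 62.3 dir 0.0095 1.0 ang 89.45 rms 1.17
board near pt 516.0 27.9 dir 0.0128 0.9999 ang 89.26 rms 1.32
stand far pt 628.9 -87.7 dir 0.0218 0.9998 ang 88.75 rms 0.4
width 111.00893
[254.7 254.8 254.9 254.7 254.7 246.5 246.3 245.9 246.  245.8 245.7 245.6
 245.5 245.6 245.6 245.6 245.6 245.7 245.7 245.7 245.6 245.5 245.6 245.7
 245.7 245.7 245.7 245.6 245.5 245.4 245.3 245.3 244.9 245.1 245.2 244.9
 245.  244.7 244.6 244.5 244.4 244.6 244.6 244.6 244.7 244.7 244.7 244.7
 244.6]
outer edge@z134 pt 571.7 121.0 dir 0.9999 -0.0124 ang -0.71 rms 5.32
@128 pt 572.5 121.5 dir 0.9999 -0.0124 ang -0.71 rms 5.36
```

```bash
python3 - <<'E'
from h import *
from scipy.ndimage import gaussian_filter
d=np.array([.0177,.9998])
for s in("pics/top0.png","pics/top14.png","pics/top10.png"):
    im=cv2.imread(s).astype(float);I=im.min(2)
    # pointer: bright low-sat pixels rows 142-155
    uc=[];
    for v in range(142,155):
        r=I[v,236:246];w=np.clip(r-105,0,None)
        if w.sum()>20: uc.append((236+(w*np.arange(10)).sum()/w.sum(),v))
    uc=np.array(uc);print(s,len(uc),uc[:,0].mean().round(2),uc[:,0].round(1), I[150:160,240].astype(int))
    for u in (uc[-4:,0].mean(),):
        for z in(118,121): p=onplane("top",u,155.5,z);print(z,p.round(1),"stand y",(p[:2]@d).round(2))
for u in(245.4,):
    for z in(128,134): p=onplane("top",u,191,z);print("edge",z,p.round(1),(p[:2]@d).round(2))
E
```

```text
pics/top0.png 13 239.92 [240.1 240.1 240.1 240.1 240.1 240.  239.9 239.9 239.9 239.8 239.7 239.7
 239.6] [162 163 164 167 154 128  96  83  82  80]
118 [644.6 135.8 118. ] stand y 147.17
121 [644.  135.5 121. ] stand y 146.86
pics/top14.png 13 239.92 [240.  240.1 240.  240.  240.1 240.  240.  239.9 239.8 239.9 239.8 239.7
 239.7] [176 177 178 175 165 137 103  90  91  92]
118 [644.6 135.7 118. ] stand y 147.06
121 [644.  135.4 121. ] stand y 146.75
pics/top10.png 13 239.91 [240.1 240.1 240.  240.1 240.  240.  239.9 239.9 239.9 239.8 239.8 239.7
 239.7] [172 179 177 175 161 138 101  88  91  93]
118 [644.6 135.7 118. ] stand y 147.11
121 [644.  135.4 121. ] stand y 146.8
edge 128 [569.4 121.5 128. ] 131.59
edge 134 [568.7 121.  134. ] 131.08
```

The edge is about 15.6 mm short of the pointer line by the top view.

>>> step_arm([
  {"grip":1.6,"tx":0,"ty":-0.4,"tz":0.03,"ax":0,"ay":0,"az":0},
  {"grip":1.6,"tx":0,"ty":-0.5,"tz":0.03,"ax":0,"ay":0,"az":0},
  {"grip":1.6,"tx":0,"ty":-0.4,"tz":0.02,"ax":0,"ay":0,"az":0.2},
  {"grip":1.6,"tx":0,"ty":-0.25,"tz":0,"ax":0,"ay":0,"az":0},
  {"grip":1.6,"tx":0,"ty":0,"tz":0,"ax":0,"ay":0,"az":0},
  {"grip":1.6,"tx":0,"ty":0,"tz":0,"ax":0,"ay":0,"az":0},
])

```text
time: 18.12
tool_pos: [570.5, -115.5, 102.5]
tcp_rot: [179.8, -0.3, -1.2]
ft_force: [-0.1, -5.6, 12.0]
finger_gap: 22.9
```

```bash
python3 look.py 15 180 150 300 260 6 1.4; python3 look.py 15 220 120 320 230 5 1.2 top; sed -i 's/range(256,294,1)/range(248,290)/;s/range(254,320,1)/range(244,318)/;s/R\[v,234:262\]/R[v,228:256]/;s/(234+k+.5,v)/(228+k+.5,v)/;s/range(166,215)/range(172,213)/' m4.py; python3 m4.py pics/top15.png; python3 - <<'E'
from h import *
# aligned edge prediction: stand y 146.9
d=np.array([.0177,.9998]);n=np.array([.9998,-.0177])
c=np.array([573.,0]);
for xs in(-55,0,55,72):
    b=np.array([567.4,-205.8])+n*xs; b=b+d*(146.9-b@d)
    print(xs,[ (z,proj("top",[*b,z]).round(1),((proj("side",[*b,z])-[180,150])*6).round()) for z in(110,118,122,134)])
E
```

```text
[ 570.5 -115.5  102.4] [-0.4 -6.5 11.5] 23.1
[ 570.5 -115.5  102.4] [-0.2 -5.8 11.3] 23.0
board far pt 629.7 74.5 dir 0.0493 0.9988 ang 87.17 rms 0.89
board near pt 517.6 55.8 dir 0.0171 0.9999 ang 89.02 rms 1.31
stand far pt 632.8 -94.2 dir -0.274 0.9617 ang 105.9 rms 3.11
width 111.01887
[239.6 239.6 239.5 239.5 239.2 239.2 239.2 239.2 239.  238.7 238.7 238.7
 238.6 238.6 238.6 238.6 238.6 238.7 238.7 238.6 238.5 238.6 238.7 238.7
 238.7 238.7 238.5 238.4 238.2 238.2 238.2 238.  238.  238.  238.  237.7
 237.6 237.6 237.7 237.7 237.7]
outer edge@z134 pt 563.4 135.0 dir 0.9997 -0.0227 ang -1.3 rms 0.36
@128 pt 564.0 135.6 dir 0.9997 -0.0227 ang -1.3 rms 0.37
-55 [(110, array([237.8, 216.3]), array([415., 500.])), (118, array([237.4, 216. ]), array([414., 484.])), (122, array([237.2, 215.9]), array([413., 476.])), (134, array([236.6, 215.5]), array([411., 451.]))]
0 [(110, array([238.9, 190. ]), array([312., 439.])), (118, array([238.5, 189.5]), array([310., 423.])), (122, array([238.3, 189.3]), array([309., 415.])), (134, array([237.7, 188.5]), array([307., 391.]))]
55 [(110, array([239.9, 163.9]), array([215., 381.])), (118, array([239.5, 163.2]), array([212., 366.])), (122, array([239.4, 162.8]), array([211., 358.])), (134, array([238.8, 161.7]), array([208., 334.]))]
72 [(110, array([240.2, 155.9]), array([185., 364.])), (118, array([239.9, 155.1]), array([183., 349.])), (122, array([239.7, 154.7]), array([182., 341.])), (134, array([239.1, 153.5]), array([178., 317.]))]
```

View pics/side15c.png

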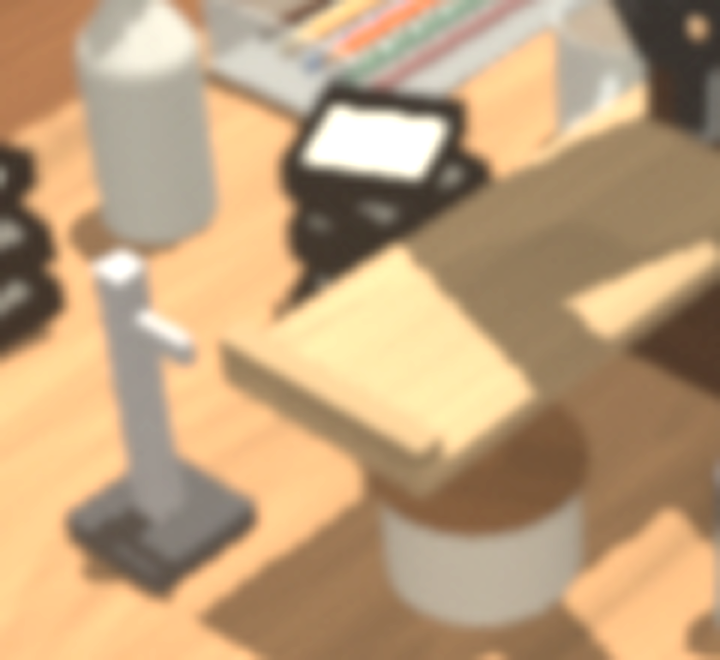

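View pics/top15c.png

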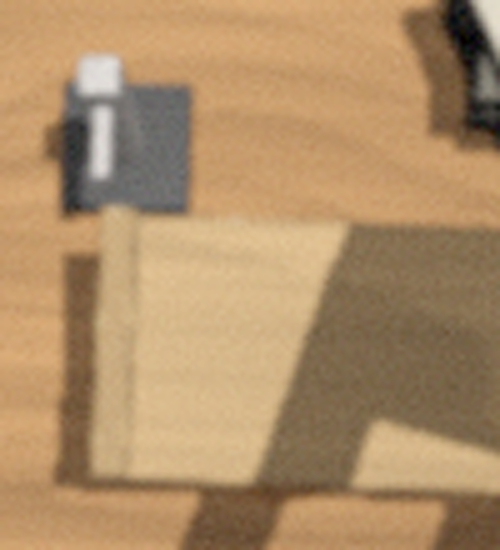

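The top view shows the edge about 1.9 mm short: 238.6 px against 237.7 px for alignment. Nudging.

>>> step_arm([
  {"grip":1.6,"tx":0,"ty":-0.1,"tz":0,"ax":0,"ay":0,"az":0},
  {"grip":1.6,"tx":0,"ty":-0.1,"tz":0,"ax":0,"ay":0,"az":0},
  {"grip":1.6,"tx":0,"ty":0,"tz":0,"ax":0,"ay":0,"az":0},
  {"grip":1.6,"tx":0,"ty":0,"tz":0,"ax":0,"ay":0,"az":0},
  {"grip":1.6,"tx":0,"ty":0,"tz":0,"ax":0,"ay":0,"az":0},
])

```text
time: 18.63
tool_pos: [570.6, -114.0, 102.5]
tcp_rot: [179.8, -0.3, -1.2]
ft_force: [-0.9, -7.9, 11.0]
finger_gap: 23.0
```

```bash
python3 look.py 16 180 110 360 260 4 1.4; python3 look.py 16 220 120 320 230 5 1.2 top;  python3 m4.py pics/top16.png | grep edge; python3 -c "
from h import *
print(sense()['tcp_rot'],sense()['ft_force'],sense()['wrist_torque'],sense()['time'])"
```

```text
[ 570.6 -114.   102.5] [-0.1 -8.1 11.3] 23.3
[ 570.6 -114.   102.5] [-1.4 -7.  10.8] 22.9
outer edge@z134 pt 562.7 136.3 dir 0.9998 -0.0193 ang -1.1 rms 0.34
[179.76009135  -0.27449049  -1.22489303] [-1.35121933 -6.96600063 10.83986296] [-1.17268069  0.26141705  0.06302329] 18.7333
```

View pics/side16c.png

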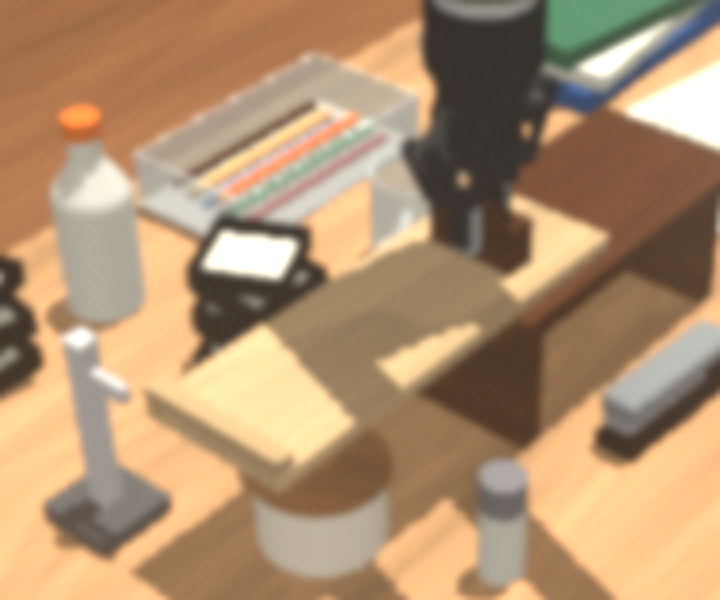

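0.7 mm remains. I'll do a final nudge, take out the 0.25° roll and press slightly more.

>>> step_arm([
  {"grip":1.6,"tx":0,"ty":-0.05,"tz":0.02,"ax":0.12,"ay":0,"az":0},
  {"grip":1.6,"tx":0,"ty":-0.04,"tz":0.02,"ax":0.12,"ay":0,"az":0},
  {"grip":1.6,"tx":0,"ty":0,"tz":0,"ax":0,"ay":0,"az":0},
  {"grip":1.6,"tx":0,"ty":0,"tz":0,"ax":0,"ay":0,"az":0},
  {"grip":1.6,"tx":0,"ty":0,"tz":0,"ax":0,"ay":0,"az":0},
  {"grip":1.6,"tx":0,"ty":0,"tz":0,"ax":0,"ay":0,"az":0},
])

```text
time: 19.23
tool_pos: [570.6, -113.6, 102.4]
tcp_rot: [180.0, -0.3, -1.2]
ft_force: [-1.0, -10.3, 13.0]
finger_gap: 22.8
```

```bash
python3 look.py 17 200 110 340 270 4 1.4; python3 look.py 17 140 90 380 270 3 1.2 top;  python3 m4.py pics/top17.png | grep edge; python3 -c "
from h import *
print(sense()['tcp_rot'],sense()['ft_force'],sense()['wrist_torque'],sense()['time'])"
```

```text
[ 570.6 -113.7  102.4] [-0.9 -9.4 12. ] 23.2
[ 570.6 -113.7  102.4] [-0.8 -9.7 13. ] 23.2
outer edge@z134 pt 570.3 136.6 dir 0.9997 -0.0234 ang -1.34 rms 0.37
[179.95391618  -0.28765507  -1.23377493] [-0.7540273  -9.70761429 13.01512363] [-1.51083763  0.39788524  0.08745103] 19.3333
```

View pics/top17c.png

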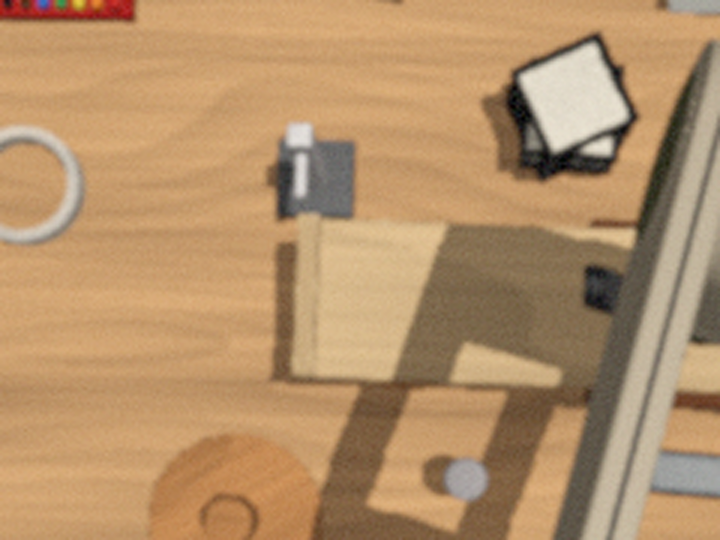

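View pics/side17c.png

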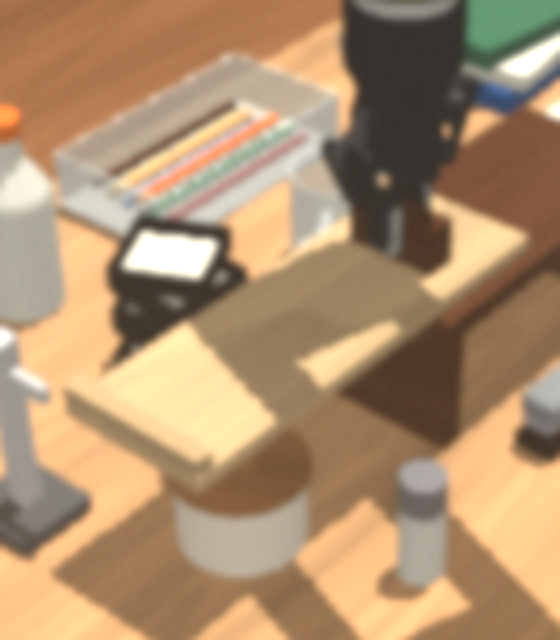

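The edge is now at stand-y 146.7 against 146.9 for the pointer. The board is flat and pressed at about 13 N, and the pot and lid are unmoved. Handing in.

```bash
python3 -c "
from bench import *
print(hand_in())"
```

```text
the job is handed in; nothing more can be done
None
```

I put the middle-sized lid on the pot and let go of it. Then I turned the board parallel to the stand and slid it out to the gauge pointer. I handed the job in at about 19.3 s, still gripping the cleat at 60 N and pressing down with about 13 N.

**Last checks**
- **Lid:** it sits level and fully down in the side view. Contact came exactly at the seated height, and the pot had not visibly moved.
- **Board edge:** 146.7 mm along the stand by the top view, against 146.9 mm for the pointer. The board is parallel to the stand within about 0.3° and the tool is level within 0.3°.
- **Other things:** none of them looks moved in the last top and side pictures.

**What failed or disagreed**
- **First lid grasp missed:** the fingertips are about 28 mm above the reported TCP, so the jaws closed over the top of the knob without touching it. I allowed for this in every later grasp.
- **Edge alignment:** it rests on the top view. The side view was too blurred to confirm it better than about 2 mm. The measured TCP lags the commands by a couple of mm, with about 10 N of sideways force left in the hold.

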